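Reload the reagent bay of a dosing unit

TASK

Reload the dosing unit's reagent bay. Prise the shut cover up with the opening blade, put in at the pry notch, and open it fully; then stand every bottle that is here on the sprung cradle of its own colour (the white-capped one with the yellow band on yellow) and hold each down until its catch keeps it down, then shut the cover until it snaps home and last press the green start key on the unit's console. Leave the blade lying on the bench outside the unit, and do not shift the timer, the pipette or the calculator.

Things in the scene. Friction and masses are not known exactly. Their poses are not given: they have to be found in the camera images.
- dosing_unit: white bench dosing unit, fixed: a reagent bay 120 mm deep (x), 244 mm wide (y), walls 5 mm thick, rim 105 mm high, with a hinged cover on it, and a 52 mm wide console at its left end (+y) with a green start key on top; in the bay a row of three sprung bottle cradles, left to right blue, red, yellow. Origin: centre of the underside; x axis points from its front (which faces the robot) to its back, y to its left, z up
- pry_notch (a point): middle of the mouth of the pry notch in the front flange, midway between notch floor and cover flange: 60 mm wide (y), 7 mm high, open to the inside of the bay; x axis points straight into it. The wall with flange is 15 mm thick here, and a steel pry plate 66 mm wide, flush with the underside of the cover's front edge, reaches to 32 mm in from the mouth: a blade pushed in 25 to 30 mm lies under it, with the notch floor's outer edge as its fulcrum
- cover (a joint): hinge angle of the cover, rad: 0 shut and snapped, grows as it opens, up to 1.75 (leaning back against its stop). The cover is a hood 120 x 244 mm and 49 mm high (4 mm thick all round, hollow below), 0.17 kg, hinged along its back edge; the snap needs about 6 N up at the front edge to open and about 5 N down there to shut, and lets go by 0.09 rad; the hinge is stiff (about 2 N at the front edge), so the cover stays where it is left
- cover_hinge (a point): middle of the hinge line (which runs along the unit's y), 105 mm above the bench at the back of the bay
- cover_lip (a point): middle of the outer edge of the cover's front flange, 130 mm from the hinge line; turns with the cover. The flange is 7 mm thick, 244 mm wide and stands 10 mm out from the hood's front; when the cover is fully open the flange points up and can be hooked or pinched there
- lift_blue (a joint): how far the blue cradle is pressed down, m: 0 up, 0.0285 at its bottom stop, 0.025 to 0.027 when held by its catch. Spring: 2 N at the top, 8 N at the bottom; pushing past the catch adds a few newtons (more when fast)
- catch_blue (a joint): how far the blue cradle's sprung catch bolt is pushed back, m: 0 out, up to 0.0085. The cradle pushes it back from about 6 mm down and clears it at about 26 mm down; then the bolt, which is damped, takes almost 1 s to creep out over the cradle; only then does the cradle stay down
- home_blue (a point): centre of the blue bottle when it stands in the middle of the blue cradle and the catch holds (fixed to the unit; the bottle's top is then 145 mm above the bench). The blue cradle is a blue deck with a square rim 7 mm high and 65 mm wide inside; the deck lies 61.5 mm below this point when caught and 26 mm higher when up
- lift_red (a joint): how far the red cradle is pressed down, m: 0 up, 0.0285 at its bottom stop, 0.025 to 0.027 when held by its catch. Spring: 2 N at the top, 8 N at the bottom; pushing past the catch adds a few newtons (more when fast)
- catch_red (a joint): how far the red cradle's sprung catch bolt is pushed back, m: 0 out, up to 0.0085. The cradle pushes it back from about 6 mm down and clears it at about 26 mm down; then the bolt, which is damped, takes almost 1 s to creep out over the cradle; only then does the cradle stay down
- home_red (a point): centre of the red bottle when it stands in the middle of the red cradle and the catch holds (fixed to the unit; the bottle's top is then 145 mm above the bench). The red cradle is a red deck with a square rim 7 mm high and 63 mm wide inside; the deck lies 56.5 mm below this point when caught and 26 mm higher when up
- lift_yellow (a joint): how far the yellow cradle is pressed down, m: 0 up, 0.0285 at its bottom stop, 0.025 to 0.027 when held by its catch. Spring: 2 N at the top, 8 N at the bottom; pushing past the catch adds a few newtons (more when fast)
- catch_yellow (a joint): how far the yellow cradle's sprung catch bolt is pushed back, m: 0 out, up to 0.0085. The cradle pushes it back from about 6 mm down and clears it at about 26 mm down; then the bolt, which is damped, takes almost 1 s to creep out over the cradle; only then does the cradle stay down
- home_yellow (a point): centre of the yellow bottle when it stands in the middle of the yellow cradle and the catch holds (fixed to the unit; the bottle's top is then 145 mm above the bench). The yellow cradle is a yellow deck with a square rim 7 mm high and 53 mm wide inside; the deck lies 45.0 mm below this point when caught and 26 mm higher when up
- bottle_blue_mid (a point): centre (half-way up) of the white reagent bottle with blue screw cap and blue band: 123 mm tall, body 57 mm across, cap 37 mm across and 34 mm high at the top; stands upright (z axis up), 0.06 to 0.3 kg; may be absent (None). Home is the blue cradle
- bottle_red_mid (a point): centre (half-way up) of the white reagent bottle with red screw cap and red band: 113 mm tall, body 55 mm across, cap 36 mm across and 31 mm high at the top; stands upright (z axis up), 0.06 to 0.3 kg; may be absent (None). Home is the red cradle
- bottle_yellow_mid (a point): centre (half-way up) of the white reagent bottle with white screw cap and a yellow band: 90 mm tall, body 45 mm across, cap 33 mm across and 25 mm high at the top; stands upright (z axis up), 0.06 to 0.3 kg; may be absent (None). Home is the yellow cradle
- blade_grip (a point): middle of the green handle of the opening blade: handle 90 mm long (along the x axis), 20 mm wide, 20 mm high, lying on the bench; x axis points to the blade tip, z axis up as it lies; 0.07 kg
- blade_tip (a point): tip of the thin steel blade, 105 mm from the middle of the handle along its x axis, at mid-height of the handle; the blade is 18 mm wide, 2.5 mm thick, and stands 60 mm out of the handle
- start_key (a joint): travel of the round green start key on top of the console, m: 0 up, 0.005 fully down (4 N); springs back; counts as pressed beyond 0.003
- start_key_top (a point): middle of the top of the start key, 22 mm across, at the left end of the unit (console 52 mm wide, its middle 148 mm from the unit's middle, 105 mm high; the shut cover beside it stands 49 mm higher, 26 mm from the key's middle); z axis up
- timer: white bench timer, 72 x 64 x 18 mm, origin at the centre of its underside; bystander
- pipette: white pipette lying down beside a row of upright books, 29 x 251 x 31 mm, origin at the centre of its underside; bystander. The books, up to 0.25 m high and fixed, stand behind the bottles, from about x = 0.54 m on: pass in front of them
- calculator: dark pocket calculator, 118 x 70 x 13 mm, origin at the centre of its underside; bystander

How it is judged (in metres and radians):
On the way, in this order (a step that is already met when the one before it is completed fails the run):
1. the cover is raised by the blade, not by the fingers (value of joint cover above 0.12 rad and contact force between blade_tool and cover above 0.2 N and contact force between the fingers and cover below 0.1 N), for 0.1 s.
2. the cover is fully open (value of joint cover above 1.5 rad), for 0.2 s.
3. with the cover open, every bottle stands on the cradle of its colour and the catch keeps it down, let go (horizontal distance between bottle_blue_mid and home_blue below 0.009 m and z of bottle_blue_mid in the frame of home_blue between -0.006 and 0.005 m and angle between each of bottle_blue_mid, bottle_red_mid, bottle_yellow_mid's own z axis and vertical below 0.12 rad and horizontal distance between bottle_red_mid and home_red below 0.009 m and z of bottle_red_mid in the frame of home_red between -0.006 and 0.005 m and horizontal distance between bottle_yellow_mid and home_yellow below 0.009 m and z of bottle_yellow_mid in the frame of home_yellow between -0.006 and 0.005 m and contact force between the fingers and bottle_blue below 0.2 N and contact force between the fingers and bottle_red below 0.2 N and contact force between the fingers and bottle_yellow below 0.2 N and value of joint cover above 1.2 rad), for 0.5 s.
4. the cover is shut and snapped (value of joint cover below 0.025 rad), for 0.3 s.
5. with the cover shut, the start key is pressed (value of joint start_key above 0.003 m and value of joint cover below 0.025 rad), for 0.1 s.
At the end, for the whole second after the job is handed in: Every bottle present is upright on its own colour's cradle, held down by the catch (centre within 9 mm sideways and 5 mm in height of its home point); cover shut (under 0.025 rad); blade lying on the bench outside the unit; timer, pipette and calculator moved under 30 mm (horizontal distance between bottle_blue_mid and home_blue below 0.009 m and z of bottle_blue_mid in the frame of home_blue between -0.006 and 0.005 m and angle between each of bottle_blue_mid, bottle_red_mid, bottle_yellow_mid's own z axis and vertical below 0.12 rad and horizontal distance between bottle_red_mid and home_red below 0.009 m and z of bottle_red_mid in the frame of home_red between -0.006 and 0.005 m and horizontal distance between bottle_yellow_mid and home_yellow below 0.009 m and z of bottle_yellow_mid in the frame of home_yellow between -0.006 and 0.005 m and value of joint cover below 0.025 rad and height (world z) of blade_grip between -0.01 and 0.035 m and (x of blade_grip in the frame of dosing_unit below -0.065 m or x of blade_grip in the frame of dosing_unit above 0.065 m or y of blade_grip in the frame of dosing_unit above 0.178 m or y of blade_grip in the frame of dosing_unit below -0.126 m)); the robot touches nothing.
It fails at once if the timer is shifted (distance of timer from where it was at the start of the episode above 0.03 m).
It fails at once if the pipette is shifted (distance of pipette from where it was at the start of the episode above 0.03 m).
It fails at once if the calculator is shifted (distance of calculator from where it was at the start of the episode above 0.03 m).
Of bottle_blue, bottle_red, bottle_yellow only 2 to 3 are there at a start; the rules pass over those that are not, and their reading is None.
At some moment in a run one of blade_tool may be knocked a few centimetres aside while the robot is not near it.
Once in a run the grip may slacken for a moment while it holds something.
It also fails if it takes over 208 s, if anything falls off the work surface, if the arm or the gripper's body presses on something with over 40 N, if the wrist force passes 120 N, or if a joint passes its speed limit or range.

ROBOT

A 6-joint arm with a two-finger parallel gripper is mounted at the origin on a cart in front of the work surface, level with it; the furniture and walls round the work are solid. World frame = base frame: x ahead of the robot, y to its left, z up, the work surface at z = 0. Lengths are in m, angles in degrees, forces in N, time in s.
With the tool pointing down it reaches from about 0.375 to 0.975 m from the base axis. Payload 3.8 kg.
Tool frame: the origin (TCP) lies on the centre line of the jaws, within the pads' length; the fingertips stand 19 mm ahead of it and the grasp point (between the pads) is the TCP; x points along the fingers, y is the direction in which the jaws open and shut, and the axes are right-handed (so a half turn about x gives the same grasp; the last joint's range is limited). The gripper opens to 88 mm and grips with 3 to 60 N. Pads are 18 mm wide; open, the fingers measure 123 mm over their backs; the gripper's body (75 mm by 187 mm) begins 45 mm behind the grasp point.
Start: joints at [-71.499, 15.12, 91.902, -0, 72.978, -2.114], TCP at [0.238, -0.632, 0.258] pointing down, gripper open.
Joint ranges: [-150.88, 150.88], [-54.13, 125.18], [17.81, 147.31], [-75.09, 255.09], [0, 152.58], [-146.25, 146.25]. Speed limits (degrees/s): [147.25, 147.25, 180, 180, 180, 180].

INTERFACE

Orientations are given as a 3x3 rotation matrix whose columns are the frame's x, y, z axes.
In Python, from cell import r gives the robot as it stands.
- The arm moves only by the tool send_rows, never from a script. Its argument "rows" is a list that holds one entry, the list of rows, each a list of 5 numbers: the shift along the world's x, y, z in cm, then the turn about the world's z in degrees, then the closure in counts, from 0 (fully open) to 255 (shut). In form: [[[tx, ty, tz, yaw, jaw], ...]]. A call has 1 to 20 rows; each row shifts and turns the commanded pose from where the row before left it; what a row does not reach is not made up. A row lasts 1/8 s, in which the tool goes at most 62.5 mm and 10.7 degrees, less where a joint would pass 70% of its speed; a pose out of reach is approached as far as the arm can. A call with a gripper value outside its range is refused whole. The fingers move at their own pace and stop on an object; "force" is the grip in N (left out, the last holds). Time passes only in rows, so rows that do not move let the fingers close. It gives the time, the measured TCP pose, the force and the opening at its end, in the units of the state.
- r.get_obs(): the state, without advancing time (a new reading comes with each control period).
- r.grab_frame(name): name is "side" or "top" or "wrist"; returns (picture, depth): 400x640x3 uint8, red, green, blue; 400x640 float32, m along the optical axis (not along the pixel's ray), 0 where there is no reading.
- r.camera_params(name): a dict with "intrinsics" (3x3 intrinsics, pixels), "xyz" and "orientation" of the camera in the world; the wrist camera has in their place "tool_from_camera" (4x4, takes a point from camera to tool coordinates, whose origin is the TCP and whose axes are the tool frame's). Camera axes: x right, y down, z forward; pixel columns grow to the right and rows downward; lengths in m; the calibration is good to about 2 mm. A picture is of the moment at which its call begins: read the wrist's pose just before it. camera_params takes no time and is no camera call.
- r.hand_in(): hands the job in, once; it reports no verdict.
The state is a dict: "clock": time; "qpos": joint angles; "dq": joint speeds; "tau": joint torques, N m; "tcp_pos": TCP position; "tool_rot": TCP orientation; "contact_force": force on the tool from outside, world axes, zero at the start; "torque": the same for the moment, N m; "width": opening from 0.0 (shut) to 1.0 (fully open).
Only numpy, scipy, OpenCV 4.12 (cv2) and the standard library are available. Lean on these libraries where they do the work, as an engineer would, in place of code of your own. Each camera call takes 0.05 s, during which the arm holds its last target.

## Working session

There is one attempt and no reset: what is moved stays moved. The work goes in short steps, Python scripts to look and compute and a tool call to move; the robot and the scene stay as the last step left them, time stands still between calls to the robot, and variables do not carry over. Pictures are saved under pics/ and viewed, and the job is handed in when it is done.

Besides the shell and the picture viewer there is one more tool, called after "Emit:" in YAML: its name, and indented under it one key for each argument. send_rows: Moves the arm, as the interface text tells. Its arguments: {"type":"object","properties":{"rows":{"type":"array","items":{"type":"array","items":{"type":"array","items":{"type":"number"}}}},"force":{"type":"number"}},"required":["rows"]}

```bash
ls; mkdir -p pics; cat > h.py <<'E'
import numpy as np, cv2
from cell import r
def cam(n):
    p=r.camera_params(n)
    K=np.array(p["intrinsics"])
    if n=="wrist":
        o=r.get_obs(); T=np.eye(4); T[:3,:3]=np.array(o["tool_rot"]); T[:3,3]=o["tcp_pos"]
        return K, T@np.array(p["tool_from_camera"])
    T=np.eye(4); T[:3,:3]=np.array(p["orientation"]); T[:3,3]=p["xyz"]; return K,T
def shot(n,tag):
    K,T=cam(n); im,d=r.grab_frame(n)
    cv2.imwrite(f"pics/{tag}.png",im[:,:,::-1]); np.savez(f"pics/{tag}.npz",im=im,d=d,K=K,T=T); return im,d,K,T
def load(tag):
    z=np.load(f"pics/{tag}.npz"); return z["im"],z["d"],z["K"],z["T"]
def P(tag,u,v,z=None):
    im,d,K,T=load(tag)
    ray=np.array([(u-K[0,2])/K[0,0],(v-K[1,2])/K[1,1],1.])
    if z is None: s=d[int(v),int(u)]
    else:
        w=T[:3,:3]@ray; s=(z-T[2,3])/w[2]
    return T[:3,:3]@(ray*s)+T[:3,3]
def cloud(tag):
    im,d,K,T=load(tag)
    v,u=np.mgrid[:400,:640]
    c=np.stack([(u-K[0,2])/K[0,0]*d,(v-K[1,2])/K[1,1]*d,d],-1)
    return c@T[:3,:3].T+T[:3,3]
def proj(tag,X):
    im,d,K,T=load(tag); c=T[:3,:3].T@(np.array(X)-T[:3,3]); p=K@c; return p[:2]/p[2]
def crop(tag,u0,v0,u1,v1,out,s=3):
    im=load(tag)[0][v0:v1,u0:u1,::-1]
    cv2.imwrite(f"pics/{out}.png",cv2.resize(im,None,fx=s,fy=s,interpolation=cv2.INTER_CUBIC))
E
python3 - <<'E'
from h import *
print(r.get_obs())
for n in ("side","top","wrist"):
    im,d,K,T=shot(n,n+"0"); print(n,K.round(1).tolist(),T.round(3).tolist())
E
```

```text
pics
{'clock': 0.0, 'qpos': array([-7.14989330e+01,  1.51684040e+01,  9.19802048e+01, -1.51941741e-03,
        7.29772988e+01, -2.11143661e+00]), 'dq': array([ 0.09633535, -0.00401548,  0.0990873 ,  0.01456197,  0.05023638,
       -0.02953826]), 'tau': array([-9.17383040e-04, -5.02106023e+01, -3.56868911e+01,  7.25182635e-02,
        2.95590190e-02, -1.59598380e-04]), 'tcp_pos': array([ 0.23744196, -0.63115186,  0.25640672]), 'tool_rot': array([[-7.21362915e-04,  3.52052416e-01, -9.35980009e-01],
       [ 2.07588374e-03, -9.35977708e-01, -3.52053150e-01],
       [-9.99997585e-01, -2.19694377e-03, -5.56402777e-05]]), 'contact_force': array([-0.23517618,  0.35372421,  0.1394271 ]), 'torque': array([-0.06127497, -0.05231584,  0.02899583]), 'width': 0.999017792735932}
side [[431.7, 0.0, 323.3], [0.0, 431.7, 201.9], [0.0, 0.0, 1.0]] [[-0.877, -0.286, 0.386, -0.047], [-0.48, 0.542, -0.689, 0.976], [-0.012, -0.79, -0.613, 0.992], [0.0, 0.0, 0.0, 1.0]]
top [[368.4, 0.0, 317.5], [0.0, 368.4, 188.3], [0.0, 0.0, 1.0]] [[0.013, -0.994, 0.105, 0.373], [-1.0, -0.012, 0.014, -0.038], [-0.012, -0.105, -0.994, 1.315], [0.0, 0.0, 0.0, 1.0]]
wrist [[294.8, 0.0, 312.6], [0.0, 294.8, 197.2], [0.0, 0.0, 1.0]] [[0.352, -0.886, -0.302, 0.316], [-0.936, -0.334, -0.112, -0.602], [-0.001, 0.322, -0.947, 0.384], [0.0, 0.0, 0.0, 1.0]]
```

View pics/side0.png

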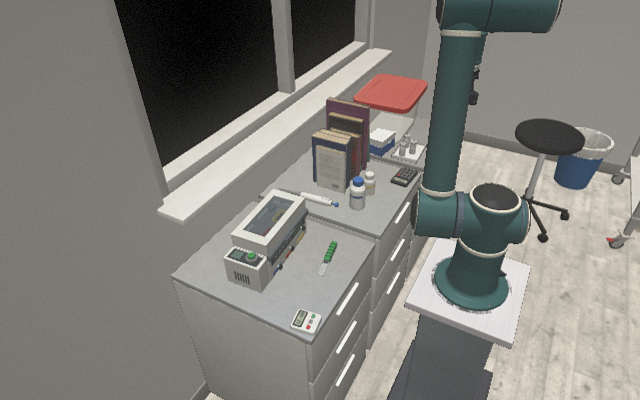

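View pics/top0.png

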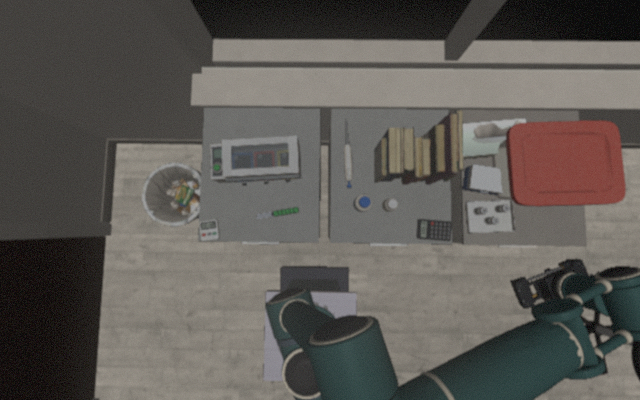

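View pics/wrist0.png

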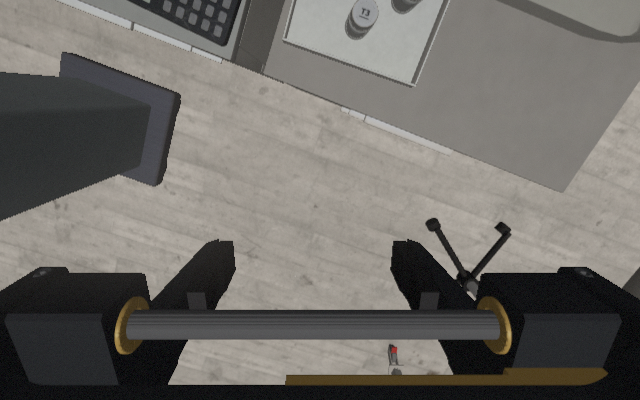

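```bash
python3 - <<'E'
from h import *
crop("top0",195,110,455,250,"t0c",3)
for nm,u,v in [("blue",363,203),("white",391,205),("handle",286,212),("hend",298,210),("htip",272,214),("timer",208,230),("calc",435,230),("pip",348,165),("coverFL",222,180),("coverFR",298,176),("coverBL",222,139),("coverBR",297,137),("key",216,170)]:
    print(nm,P("top0",u,v).round(3))
c=cloud("side0")
for nm,u,v in [("blue",358,182),("white",370,176),("key",251,256)]: print(nm,P("side0",u,v).round(3))
E
```

```text
blue [ 0.452 -0.17   0.121]
white [ 0.449 -0.266  0.089]
handle [0.424 0.09  0.019]
hend [0.431 0.048 0.018]
htip [0.416 0.139 0.016]
timer [0.357 0.362 0.019]
calc [ 0.368 -0.433  0.012]
pip [ 0.591 -0.127  0.032]
coverFL [0.528 0.305 0.074]
coverFR [0.539 0.043 0.115]
coverBL [0.687 0.331 0.002]
coverBR [ 0.698  0.057 -0.   ]
key [0.555 0.312 0.123]
blue [ 0.449 -0.158  0.122]
white [ 0.445 -0.257  0.088]
key [0.56  0.316 0.126]
```

View pics/t0c.png

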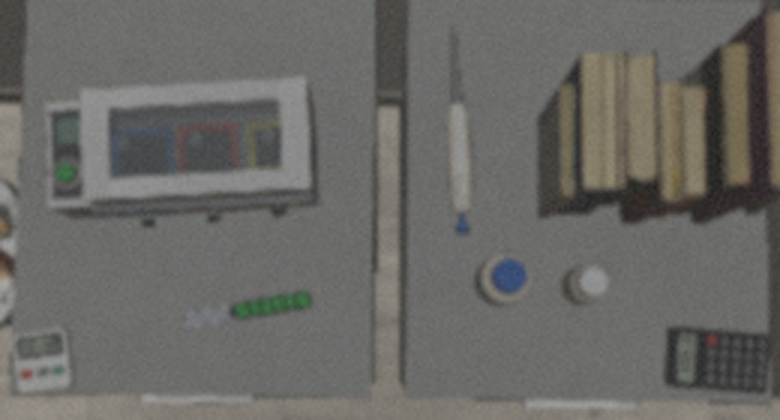

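Emit:
send_rows:
  rows:
    - [[1.5,4.5,0.5,5,0],[1.5,4.5,0.5,5,0],[1.5,4.5,0.5,5,0],[1.5,4.5,0.5,5,0],[1.5,4.5,0.5,5,0],[1.5,4.5,0.5,5,0],[1.5,4.5,0.5,5,0],[1.5,4.5,0.5,5,0],[1,4.5,0,5,0],[1,4.5,0,5,0],[1,4.5,0,5,0],[1,4.5,0,5,0],[0,4.5,0,5,0],[0,4.5,0,4.4,0],[0,4.5,0,0,0],[0,0,0,0,0],[0,0,0,0,0]]

```text
clock: 2.28
tcp_pos: [0.3975, 0.0429, 0.2975]
tool_rot: [[-0.0, 1.0, 0.001], [-0.001, 0.001, -1.0], [-1.0, -0.0, 0.001]]
contact_force: [0.0, 0.4, -0.7]
width: 1.003
```

```bash
python3 - <<'E'
from h import *
shot("wrist","w1"); o=r.get_obs(); print(o["clock"],o["tcp_pos"],o["qpos"].round(1))
E
```

```text
2.325 [0.3975785  0.04251283 0.29753931] [  2.6 -17.5 119.7  -0.   77.8   2.6]
```

View pics/w1.png

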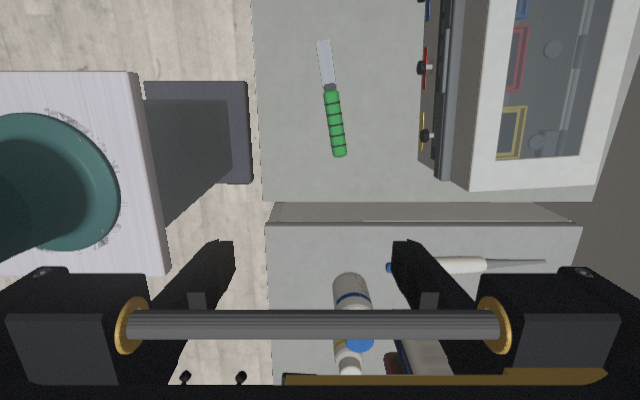

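```bash
python3 - <<'E'
from h import *
for nm,u,v,z in [("tip",324,41,.01),("hs",331,90,.02),("he",340.5,156,.01),("mid",335.5,122,.02),("coverFL",None,0,0)]:
    if u: print(nm,P("w1",u,v,z).round(4),P("w1",u,v).round(4))
im,d,K,T=load("w1"); c=cloud("w1")
hsv=cv2.cvtColor(im,cv2.COLOR_RGB2HSV)
m=(hsv[...,0]>45)&(hsv[...,0]<75)&(hsv[...,1]>120)&(c[...,2]>0.012)&(c[...,2]<.03)
m[:80]=0;m[170:]=0
p=c[m]; print(len(p),np.median(p[:,2]),p.mean(0),cv2.minAreaRect((p[:,:2]*1000).astype(np.float32)))
# unit: cover top region points
crop("w1",400,0,640,210,"w1c",3)
E
```

```text
tip [0.4113 0.1929 0.01  ] [0.4113 0.1927 0.0117]
hs [0.4208 0.1347 0.02  ] [0.4209 0.1348 0.0187]
he [0.4367 0.0469 0.01  ] [0.4359 0.0486 0.019 ]
mid [0.4277 0.0946 0.02  ] [0.4276 0.0946 0.0206]
620 0.020296300573972914 [0.42748162 0.09326489 0.02021147] ((427.77215576171875, 91.83329772949219), (18.086734771728516, 86.49181365966797), 10.267290115356445)
```

View pics/w1c.png

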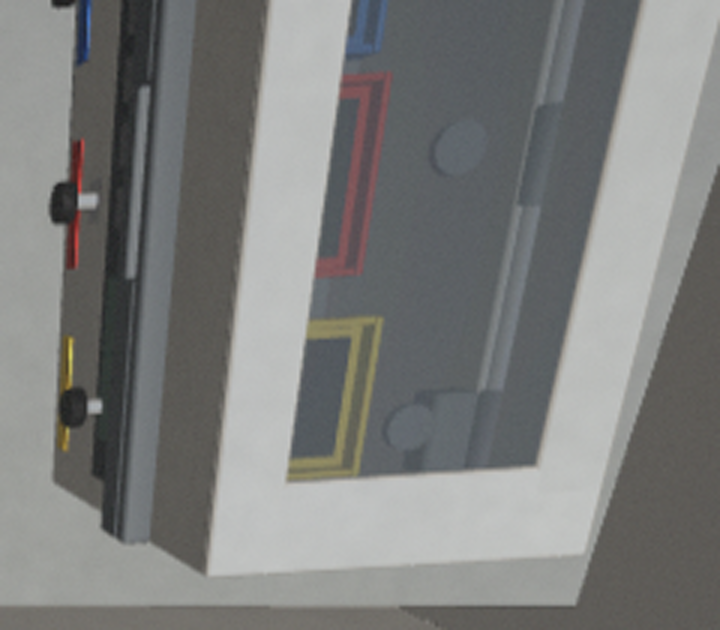

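Emit:
send_rows:
  rows:
    - [[3.0,4.8,0,5,0],[0,0,-5,5,0],[0,0,-5,0,0],[0,0,-5,0,0],[0,0,-5,0,0],[0,0,-4,0,0],[0,0,-2,0,0],[0,0,-1,0,0],[0,0,0,0,0],[0,0,0,0,0]]

```text
clock: 3.58
tcp_pos: [0.4288, 0.091, 0.0287]
tool_rot: [[0.002, 0.985, 0.173], [0.0, 0.173, -0.985], [-1.0, 0.002, 0.0]]
contact_force: [0.5, 0.8, 0.0]
width: 0.996
```

```bash
python3 - <<'E'
from h import *
shot("wrist","w2"); o=r.get_obs(); print(o["clock"],o["tcp_pos"],o["qpos"].round(1))
E
```

```text
3.625 [0.42886124 0.09115283 0.02885665] [  8.7   5.4 131.1  -0.   43.4  -1.2]
```

View pics/w2.png

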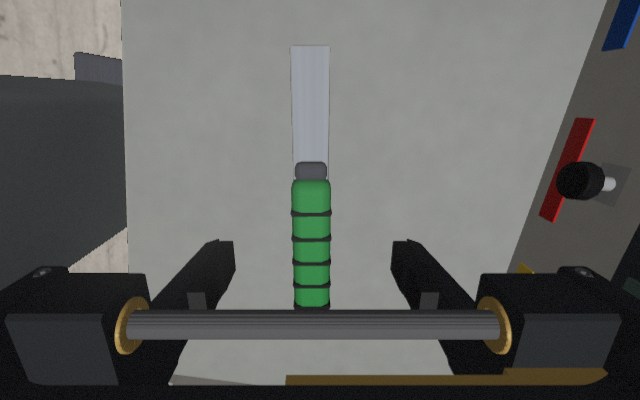

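Emit:
send_rows:
  rows:
    - [[0,0,-0.7,0,0],[0,0,0,0,120],[0,0,0,0,255],[0,0,0,0,255],[0,0,0,0,255],[0,0,0,0,255],[0,0,0,0,255],[0,0,0,0,255]]
  force: 60

```text
clock: 4.62
tcp_pos: [0.4277, 0.0912, 0.0207]
tool_rot: [[0.0, 0.985, 0.174], [0.0, 0.174, -0.985], [-1.0, 0.0, -0.0]]
contact_force: [0.7, 0.6, -0.5]
width: 0.23
```

Emit:
send_rows:
  rows:
    - [[0,0,0,0,255],[0,0,2,0,255],[0,0,4,0,255],[0,0,5,0,255],[0,0,0,0,255],[0,0,0,0,255]]

```text
clock: 5.38
tcp_pos: [0.4271, 0.0911, 0.1302]
tool_rot: [[-0.001, 0.985, 0.174], [-0.0, 0.174, -0.985], [-1.0, -0.001, -0.0]]
contact_force: [-0.3, -0.1, -0.8]
width: 0.223
```

```bash
python3 - <<'E'
from h import *
shot("wrist","w3"); o=r.get_obs(); print(o["clock"],o["tcp_pos"],o["qpos"].round(1),o["width"])
E
```

```text
5.425 [0.42640543 0.09100503 0.1293379 ] [  8.8  -4.1 127.4  -0.   56.9  -1.2] 0.22418508723586938
```

View pics/w3.png

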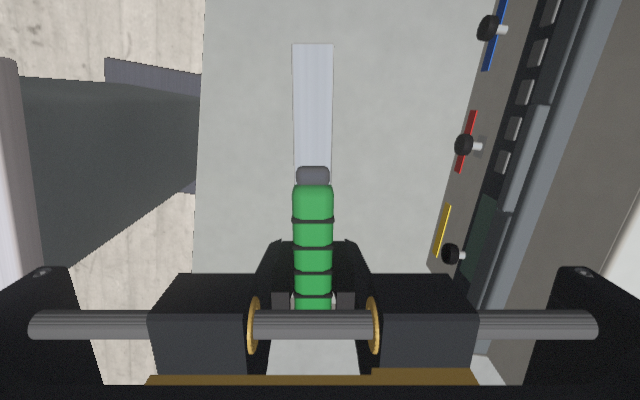

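Emit:
send_rows:
  rows:
    - [[0,0,4,0,255],[0,0,4,0,255],[-0.5,0.8,0,-10,255],[-0.5,0.8,0,-10,255],[-0.5,0.8,0,-10,255],[-0.5,0.8,0,-10,255],[-0.5,0.8,0,-10,255],[-0.5,0.8,0,-10,255],[-0.5,0.8,0,-10,255],[-0.5,0.8,0,-10,255],[-0.5,0.8,0,-10,255],[0,0.8,0,-10,255],[0,0,0,0,255],[0,0,0,0,255]]

```text
clock: 7.18
tcp_pos: [0.382, 0.1708, 0.2094]
tool_rot: [[-0.002, 0.003, -1.0], [-0.001, -1.0, -0.003], [-1.0, 0.001, 0.002]]
contact_force: [-0.4, -0.2, -0.4]
width: 0.224
```

```bash
python3 - <<'E'
from h import *
shot("wrist","w4"); o=r.get_obs(); print(o["clock"],o["tcp_pos"],o["qpos"].round(1),o["width"])
E
```

```text
7.225 [0.38220408 0.17083244 0.20974837] [ 20.7 -11.5 124.5  -0.   67.1 110.5] 0.21916544224545204
```

View pics/w4.png

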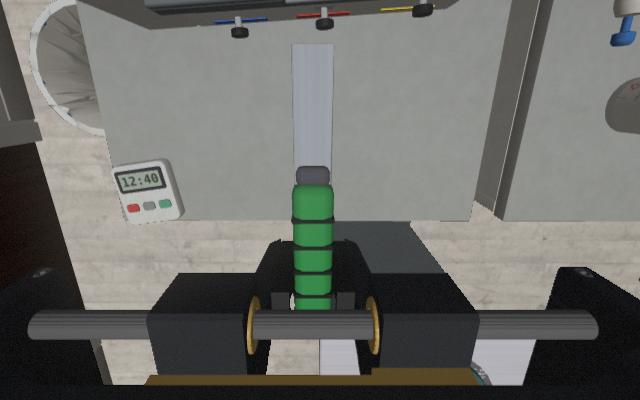

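Emit:
send_rows:
  rows:
    - [[3,0,3,0,255],[5,0,4,0,255],[5,0,4,0,255],[0,0,0,0,255],[0,0,0,0,255]]

```text
clock: 7.85
tcp_pos: [0.5094, 0.1708, 0.3175]
tool_rot: [[-0.003, 0.0, -1.0], [-0.001, -1.0, -0.0], [-1.0, 0.001, 0.003]]
contact_force: [-1.0, 0.4, -0.9]
width: 0.221
```

```bash
python3 - <<'E'
from h import *
shot("wrist","w5"); o=r.get_obs(); print(o["clock"],o["tcp_pos"],o["qpos"].round(1),o["width"])
E
```

```text
7.9 [0.50863933 0.17077675 0.31690614] [ 15.9  -1.7 104.3   0.   77.6 105.8] 0.22238250642528717
```

View pics/w5.png

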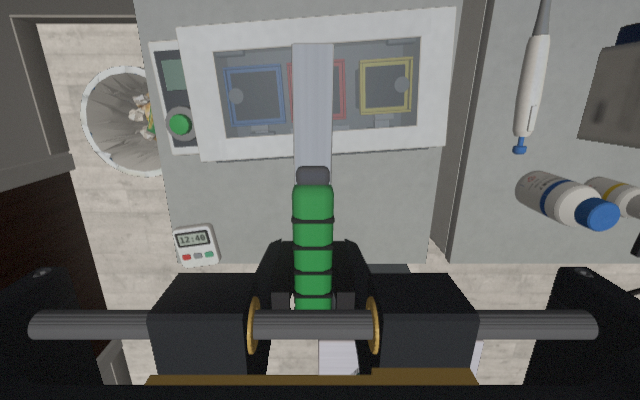

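```bash
python3 - <<'E'
from h import *
crop("w5",140,0,470,180,"w5c",2.4)
for nm,u,v,z in [("FL",203,161,.154),("FR",446,145,.154),("BR",457,8,.154),("BL",181,28,.154),("key",179,124,.11)]:
    print(nm,P("w5",u,v,z).round(4),P("w5",u,v).round(4))
c=cloud("w5")
m=(abs(c[...,2]-.154)<.006); q=c[m]; print(m.sum(),np.median(q[:,2]))
print(cv2.minAreaRect((q[:,:2]*1000).astype(np.float32)))
E
```

```text
FL [0.5322 0.2798 0.154 ] [0.5323 0.2796 0.1547]
FR [0.5481 0.0389 0.154 ] [ 0.5123 -0.0648 -0.0749]
BR [0.6649 0.0467 0.154 ] [ 7.026e-01 -1.880e-02  3.000e-04]
BL [0.6497 0.2848 0.154 ] [0.6494 0.2844 0.1552]
key [0.5643 0.3179 0.11  ] [0.566  0.3098 0.1284]
31716 0.15408041760368454
((598.8836059570312, 165.30801391601562), (120.37123107910156, 244.48606872558594), 3.807964563369751)
```

View pics/w5c.png

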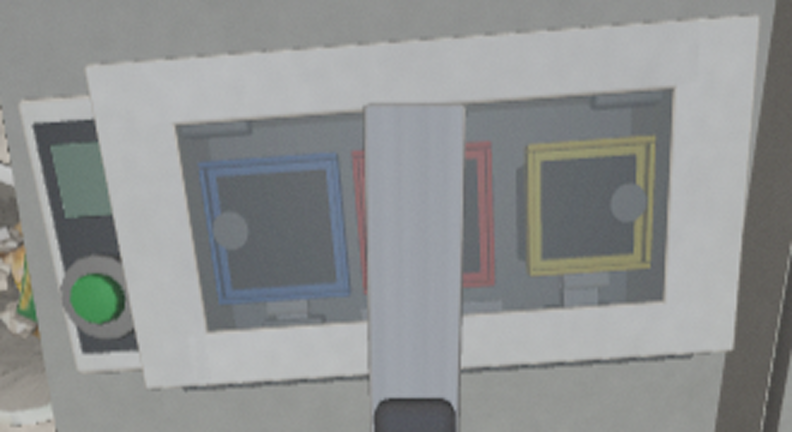

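```bash
python3 - <<'E'
from h import *
crop("w3",420,0,640,300,"w3c",3)
E
```

```text
(no output)
```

View pics/w3c.png

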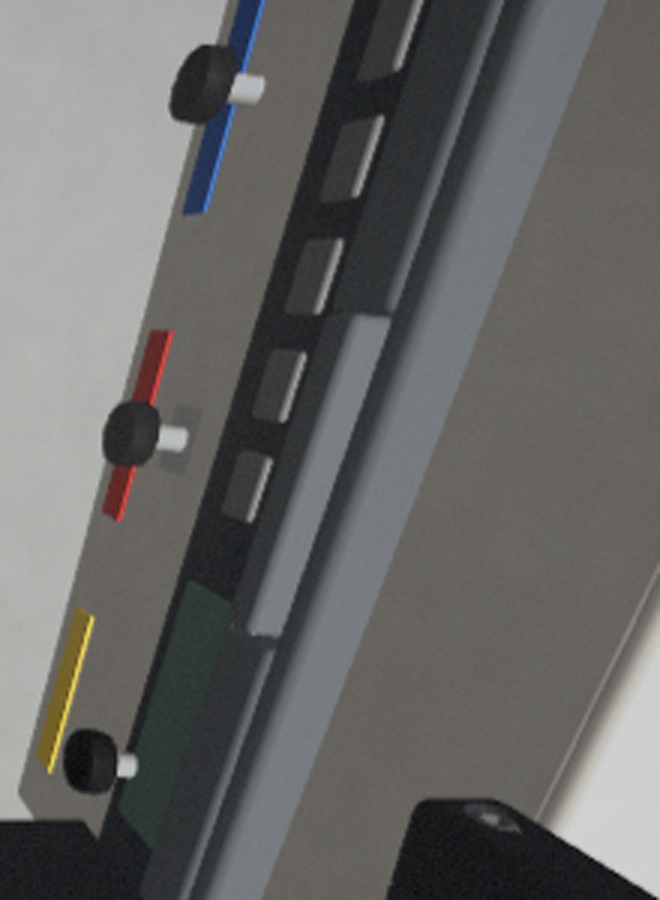

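```bash
python3 - <<'E'
from h import *
R=np.array([[.9978,-.0664],[.0664,.9978]]);o=np.array([.5989,.1653])
def un(p): return np.r_[R.T@(p[:2]-o),p[2]].round(4)
for nm,cx,cy in [("top end outer",350,318),("top end in",385,322),("bot outer",252,628),("bot in",278,634),("mid",322,475),("ledge upper outer", 405,250),("flange bottom edge",345,480),("flange",385,400),("flange out-top",415,400)]:
    u,v=cx/3+420,cy/3; p=P("w3",u,v); print(nm,un(p))
print("key",un(P("w5",179,124,.11)))
E
```

```text
top end outer [-0.0696  0.0288  0.0976]
top end in [-0.0639  0.0287  0.0984]
bot outer [-0.069  -0.0285  0.0987]
bot in [-0.0634 -0.0293  0.0983]
mid [-0.0666  0.0019  0.0998]
ledge upper outer [-0.069   0.0396  0.104 ]
flange bottom edge [-0.0693  0.0026  0.1089]
flange [-0.0688  0.0163  0.1106]
flange out-top [-0.0653  0.0169  0.1123]
key [-0.0243  0.1545  0.11  ]
```

```bash
python3 - <<'E'
from h import *
for tag in ["w3","w4","w5"]:
    im,d,K,T=load(tag)
    tcp=T[:3,3]; 
    Tc=np.array(r.camera_params("wrist")["tool_from_camera"])
    for (u,v) in [(312,50),(312,80),(312,110),(312,150),(312,200),(312,240),(298,60),(328,60)]:
        s=np.median(d[v-2:v+3,u-2:u+3]); X=np.array([(u-K[0,2])/K[0,0]*s,(v-K[1,2])/K[1,1]*s,s,1]); print(tag,u,v,(Tc@X)[:3].round(4))
    break
# tip edge
im,d,K,T=load("w5")
X=lambda u,v,s:(Tc@np.array([(u-K[0,2])/K[0,0]*s,(v-K[1,2])/K[1,1]*s,s,1]))[:3]
s=np.median(d[46:52,308:317]); print("tip",X(293,44,s),X(333,44,s))
print(d[38:52,312])
E
```

```text
w3 312 50 [ 9.000e-03  1.000e-04 -1.025e-01]
w3 312 80 [ 0.009   0.0001 -0.0908]
w3 312 110 [ 0.0093  0.0001 -0.0784]
w3 312 150 [ 0.0092  0.0001 -0.0606]
w3 312 200 [ 0.0002  0.0001 -0.0391]
w3 312 240 [-0.0003  0.0001 -0.019 ]
w3 298 60 [ 0.0091 -0.0058 -0.0987]
w3 328 60 [ 0.0089  0.0069 -0.0987]
tip [ 0.00977957 -0.00783004 -0.10488105] [ 0.00976246  0.00889307 -0.10487949]
[0.26011708 0.2597381  0.25916067 0.25956726 0.26014918 0.12301175
 0.12251438 0.12359192 0.12340846 0.12309316 0.12356903 0.1226494
 0.12353566 0.12380089]
```

Emit:
send_rows:
  rows:
    - [[-4,-0.6,0,1.8,255],[-4,-0.6,0,2,255],[-2.4,-0.6,-4,0,255],[0,0,-5,0,255],[0,0,-5,0,255],[0,0,-4,0,255],[0,0,-2,0,255],[0,0,0,0,255],[0,0,0,0,255],[0,0,0,0,255]]

```text
clock: 9.15
tcp_pos: [0.407, 0.1535, 0.1201]
tool_rot: [[0.002, 0.067, -0.998], [0.001, -0.998, -0.067], [-1.0, -0.001, -0.002]]
contact_force: [0.0, 0.8, -1.0]
width: 0.225
```

```bash
cat > st.py <<'E'
from h import *
o=r.get_obs(); print(round(o["clock"],2),o["tcp_pos"].round(4),o["qpos"].round(1),"F",o["contact_force"].round(1),"w",round(o["width"],3))
R=o["tool_rot"]; print("yaw(-z)",np.degrees(np.arctan2(-R[1][2],-R[0][2])).round(2))
E
python3 - <<'E'
import st
from h import *
shot("wrist","w6")
E
```

```text
9.15 [0.407  0.1535 0.1201] [ 17.4  -3.7 128.1   0.   55.4 103.6] F [ 0.   0.8 -1. ] w 0.225
yaw(-z) 3.83
```

View pics/w6.png

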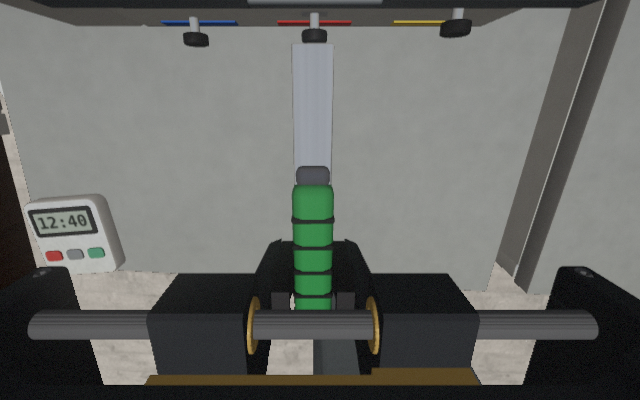

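Emit:
send_rows:
  rows:
    - [[0,0,-0.8,0,255],[0.5,0.05,0,0,255],[0,0,0,0,255],[0,0,0,0,255]]

```text
clock: 9.7
tcp_pos: [0.4114, 0.1537, 0.1108]
tool_rot: [[-0.0, 0.066, -0.998], [-0.0, -0.998, -0.066], [-1.0, 0.0, 0.0]]
contact_force: [-1.0, 0.4, -1.1]
width: 0.224
```

```bash
python3 - <<'E'
import st
from h import *
shot("wrist","w7")
Tc=np.array(r.camera_params("wrist")["tool_from_camera"]);im,d,K,T=load("w7")
for (u,v) in [(312,50),(312,110),(312,150)]:
        s=np.median(d[v-2:v+3,u-2:u+3]); X=np.array([(u-K[0,2])/K[0,0]*s,(v-K[1,2])/K[1,1]*s,s,1]); print((T@X)[:3].round(4))
import st
E
```

```text
9.7 [0.4114 0.1537 0.1108] [ 17.2  -2.3 128.   -0.   54.3 103.4] F [-1.   0.4 -1.1] w 0.224
yaw(-z) 3.81
[0.5137 0.1604 0.1018]
[0.4897 0.1588 0.1018]
[0.4719 0.1577 0.1019]
```

Emit:
send_rows:
  rows:
    - [[0,0,0.08,0,255],[0.8,0.05,0,0,255],[0.8,0.05,0,0,255],[0.8,0.06,0,0,255],[0,0,0,0,255],[0,0,0,0,255]]

```text
clock: 10.5
tcp_pos: [0.4351, 0.1552, 0.1114]
tool_rot: [[-0.001, 0.066, -0.998], [-0.0, -0.998, -0.066], [-1.0, 0.0, 0.001]]
contact_force: [-0.4, -0.5, -0.5]
width: 0.221
```

Emit:
send_rows:
  rows:
    - [[0.8,0.05,0,0,255],[0.9,0.06,0,0,255],[0,0,0,0,255],[0,0,0,0,255]]

```text
clock: 11.0
tcp_pos: [0.4522, 0.1564, 0.1115]
tool_rot: [[-0.0, 0.066, -0.998], [-0.0, -0.998, -0.066], [-1.0, 0.0, 0.0]]
contact_force: [0.3, 0.3, -0.9]
width: 0.22
```

```bash
python3 - <<'E'
import st
from h import *
shot("wrist","w8")
E
```

```text
11.0 [0.4522 0.1564 0.1115] [ 16.1   2.1 123.5   0.   54.4 102.3] F [ 0.3  0.3 -0.9] w 0.22
yaw(-z) 3.81
```

View pics/w8.png

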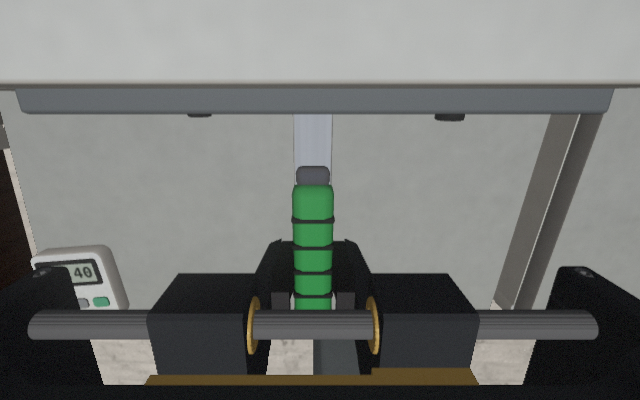

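Emit:
send_rows:
  rows:
    - [[0.02,0,-0.4,0,255],[0.03,0,-0.4,0,255],[0.05,0,-0.4,0,255],[0.06,0,-0.4,0,255],[0,0,0,0,255],[0,0,0,0,255]]

```text
clock: 11.8
tcp_pos: [0.4533, 0.1566, 0.0961]
tool_rot: [[-0.001, 0.067, -0.998], [0.0, -0.998, -0.067], [-1.0, -0.0, 0.001]]
contact_force: [-5.2, -0.3, 6.3]
width: 0.223
```

```bash
python3 - <<'E'
import st
from h import *
shot("wrist","w9"); shot("side","s9"); crop("s9",210,170,370,290,"s9c",4)
E
```

```text
11.8 [0.4533 0.1566 0.0961] [ 16.1   3.4 124.    0.   52.6 102.2] F [-5.2 -0.3  6.3] w 0.223
yaw(-z) 3.82
```

View pics/w9.png

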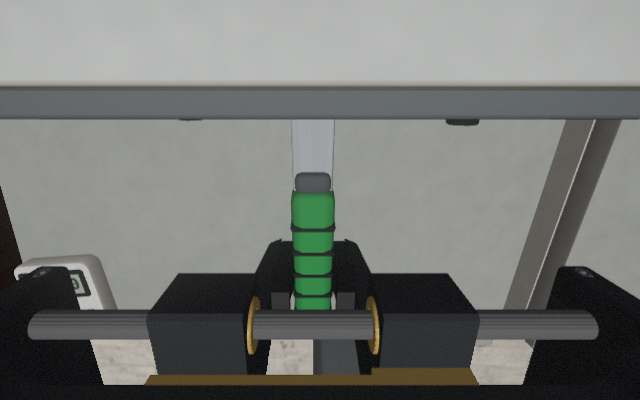

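View pics/s9c.png

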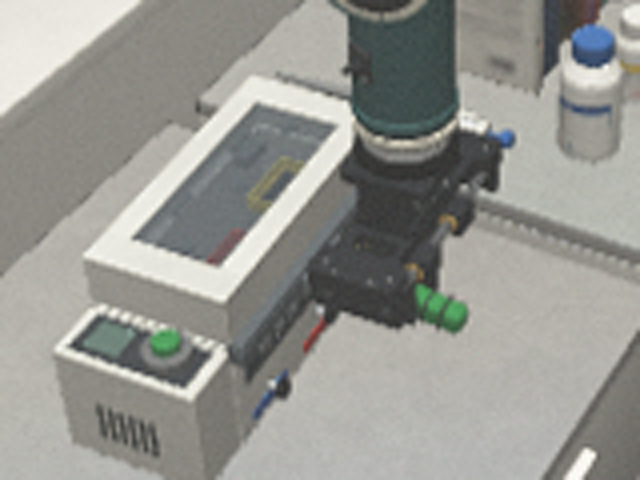

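Emit:
send_rows:
  rows:
    - [[0.05,0,-0.4,0,255],[0.05,0,-0.4,0,255],[0.07,0,-0.4,0,255],[0.08,0,-0.4,0,255],[0.1,0,-0.4,0,255],[0,0,0,0,255]]

```text
clock: 12.65
tcp_pos: [0.4582, 0.1569, 0.0767]
tool_rot: [[0.002, 0.067, -0.998], [0.001, -0.998, -0.067], [-1.0, -0.001, -0.002]]
contact_force: [-3.1, 0.1, 7.9]
width: 0.221
```

```bash
cat > cov.py <<'E'
from h import *
import sys
# cover top plane angle from side + wrist depth
def ang(tag):
    c=cloud(tag); im=load(tag)[0]
    R=np.array([[.9978,-.0664],[.0664,.9978]]);o=np.array([.5989,.1653])
    xy=(c[...,:2]-o)@R
    m=(abs(xy[...,1])<.12)&(xy[...,0]>-.09)&(xy[...,0]<.09)&(c[...,2]>.12)&(im.min(-1)>120)
    x=xy[...,0][m]; z=c[...,2][m]
    # keep robust fit
    best=None
    for i in range(300):
        a,b=np.random.choice(len(x),2); 
        if abs(x[a]-x[b])<.03: continue
        k=(z[a]-z[b])/(x[a]-x[b]); e=abs(z-z[a]-k*(x-x[a]))/np.sqrt(1+k*k)
        n=(e<.003).sum()
        if best is None or n>best[0]: best=(n,k)
    return len(x),best[0],-np.arctan(best[1])
E
python3 - <<'E'
import st
from h import *
shot("wrist","w10"); shot("side","s10"); crop("s10",210,170,370,290,"s10c",4)
import cov; print(cov.ang("w10"),cov.ang("s10"))
E
```

```text
12.65 [0.4582 0.1569 0.0767] [ 15.9   5.5 124.3   0.   50.1 102.1] F [-3.1  0.1  7.9] w 0.221
yaw(-z) 3.82Traceback (most recent call last):
  File "<stdin>", line 4, in <module>
  File "cov.py", line 18, in ang
    return len(x),best[0],-np.arctan(best[1])
                  ~~~~^^^
TypeError: 'NoneType' object is not subscriptable
```

View pics/s10c.png

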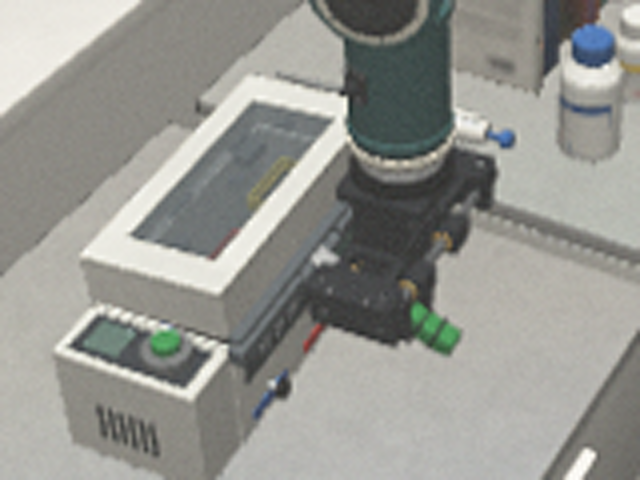

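View pics/w10.png

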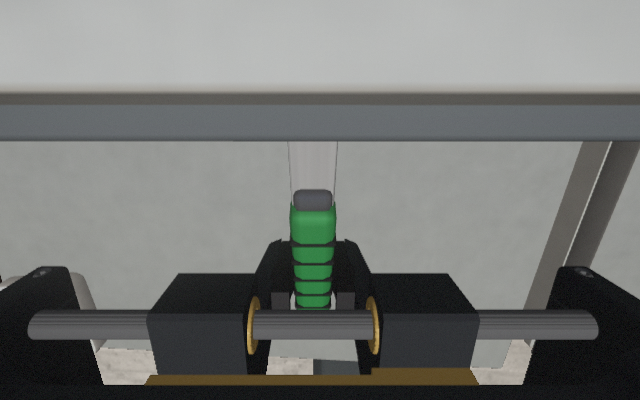

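Emit:
send_rows:
  rows:
    - [[0.12,0,-0.4,0,255],[0.12,0,-0.4,0,255],[0.15,0,-0.4,0,255],[0.15,0,-0.3,0,255],[0,0,0,0,255]]

```text
clock: 13.38
tcp_pos: [0.4649, 0.1572, 0.0623]
tool_rot: [[0.005, 0.067, -0.998], [0.001, -0.998, -0.067], [-1.0, -0.001, -0.005]]
contact_force: [-0.8, 0.7, 8.3]
width: 0.22
```

```bash
python3 - <<'E'
import st
from h import *
shot("wrist","w11"); shot("side","s11"); crop("s11",210,170,370,290,"s11c",4)
import cov; print(cov.ang("s0" if 0 else "side0"),cov.ang("s10"),cov.ang("s11"))
E
```

```text
13.38 [0.4649 0.1572 0.0623] [ 15.8   7.3 124.1   0.   48.3 101.9] F [-0.8  0.7  8.3] w 0.22
yaw(-z) 3.83
(1190, np.int64(1047), np.float64(-0.001127850236110984)) (1198, np.int64(1021), np.float64(0.06555963578382017)) (1311, np.int64(998), np.float64(0.09356643736322014))
```

View pics/s11c.png

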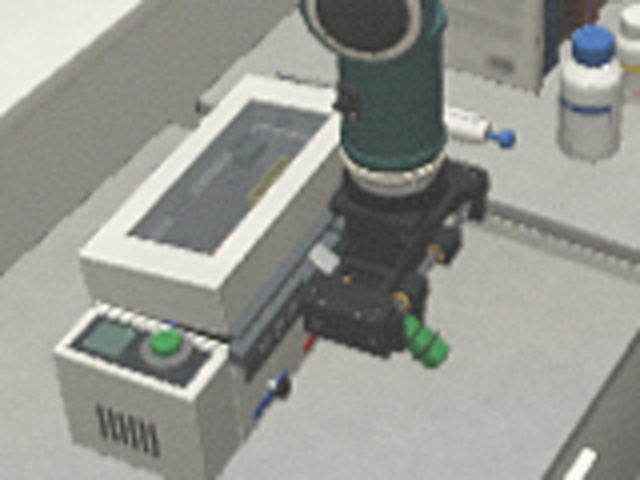

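View pics/w11.png

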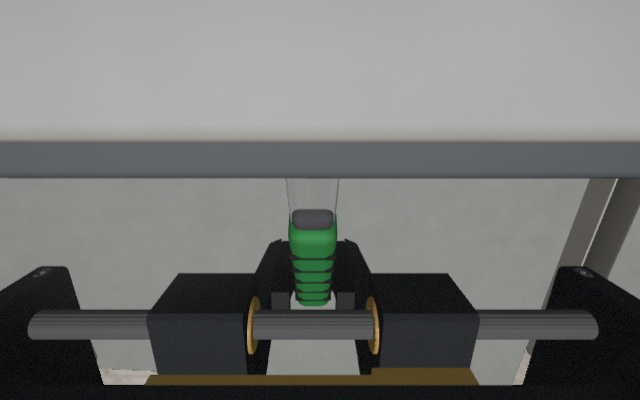

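Emit:
send_rows:
  rows:
    - [[0,0,0.5,0,255],[0,0,0.5,0,255],[0,0,0.5,0,255],[0,0,0.5,0,255],[0,0,0,0,255]]

```text
clock: 14.1
tcp_pos: [0.4629, 0.1564, 0.0809]
tool_rot: [[0.0, 0.066, -0.998], [0.0, -0.998, -0.066], [-1.0, -0.0, -0.0]]
contact_force: [-0.6, -0.4, -0.6]
width: 0.218
```

```bash
python3 - <<'E'
import st
from h import *
shot("side","s12"); crop("s12",210,170,370,290,"s12c",4)
import cov; print(cov.ang("s12"))
E
```

```text
14.1 [0.4629 0.1564 0.0809] [ 15.7   5.6 123.6  -0.   50.8 101.9] F [-0.6 -0.4 -0.6] w 0.218
yaw(-z) 3.81
(1534, np.int64(956), np.float64(0.24338398183508012))
```

View pics/s12c.png

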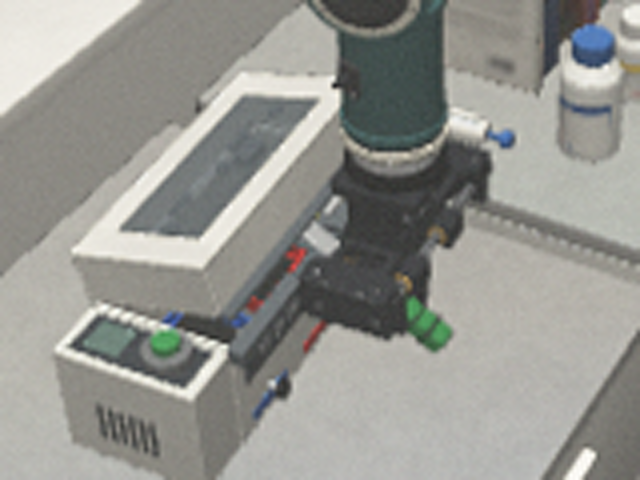

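Emit:
send_rows:
  rows:
    - [[0.15,0.01,0.5,0,255],[0.2,0.01,0.5,0,255],[0.2,0.01,0.5,0,255],[0.25,0.02,0.5,0,255],[0.3,0.02,0.5,0,255],[0.3,0.02,0.5,0,255],[0.35,0.02,0.5,0,255],[0,0,0,0,255]]

```text
clock: 15.15
tcp_pos: [0.4816, 0.1578, 0.1165]
tool_rot: [[0.003, 0.066, -0.998], [0.001, -0.998, -0.066], [-1.0, -0.0, -0.003]]
contact_force: [0.6, -0.2, -1.0]
width: 0.224
```

```bash
python3 - <<'E'
import st
from h import *
shot("side","s13"); crop("s13",210,170,370,290,"s13c",4)
import cov; print(cov.ang("s13"))
E
```

```text
15.15 [0.4816 0.1578 0.1165] [ 15.3   4.6 120.2  -0.   55.  101.5] F [ 0.6 -0.2 -1. ] w 0.224
yaw(-z) 3.81
(1453, np.int64(709), np.float64(0.5906249253690267))
```

View pics/s13c.png

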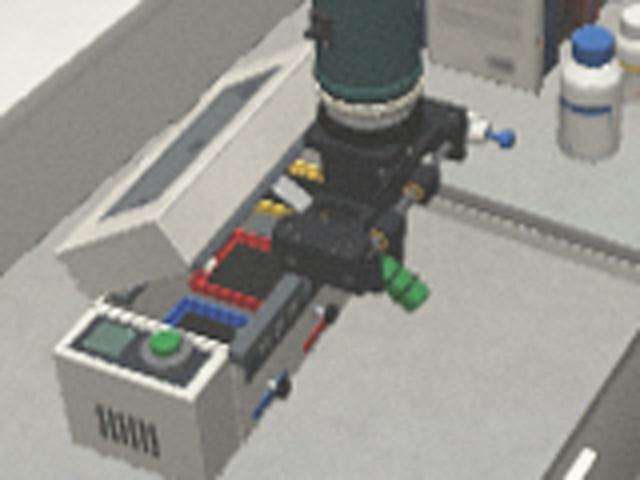

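Emit:
send_rows:
  rows:
    - [[0.4,0.02,0.5,0,255],[0.4,0.03,0.5,0,255],[0.4,0.03,0.5,0,255],[0.45,0.03,0.45,0,255],[0.5,0.03,0.4,0,255],[0.5,0.03,0.4,0,255],[0.5,0.03,0.3,0,255],[0.5,0.03,0.3,0,255],[0.5,0.03,0.2,0,255],[0,0,0,0,255]]

```text
clock: 16.45
tcp_pos: [0.5227, 0.1602, 0.1516]
tool_rot: [[0.002, 0.066, -0.998], [0.0, -0.998, -0.066], [-1.0, -0.0, -0.002]]
contact_force: [-0.2, -0.2, -0.1]
width: 0.222
```

```bash
python3 - <<'E'
import st
from h import *
shot("side","s14"); crop("s14",210,170,370,290,"s14c",4)
import cov; print(cov.ang("s14"))
E
```

```text
16.45 [0.5227 0.1602 0.1516] [ 14.4   6.5 113.9  -0.   59.5 100.6] F [-0.2 -0.2 -0.1] w 0.222
yaw(-z) 3.81
(1038, np.int64(646), np.float64(-0.40058770214611755))
```

View pics/s14c.png

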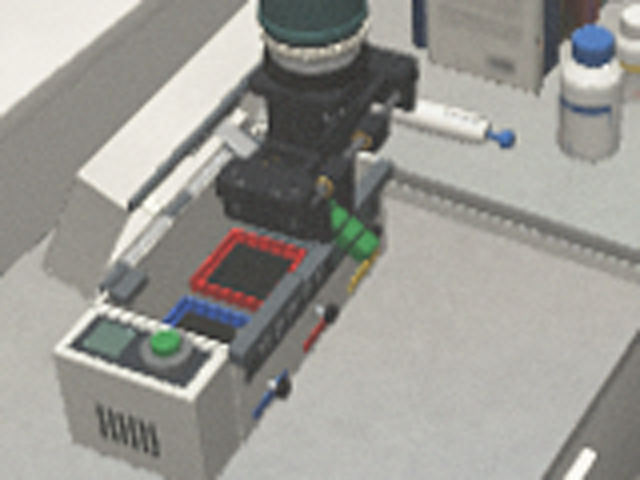

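Emit:
send_rows:
  rows:
    - [[0.6,0.04,0.1,0,255],[0.6,0.04,0.1,0,255],[0.6,0.04,0.1,0,255],[0.6,0.04,0.1,0,255],[0.6,0.04,0,0,255],[0.6,0.04,0,0,255],[0.6,0.04,0,0,255],[0.6,0.04,0,0,255],[0,0,0,0,255],[0,0,0,0,255]]

```text
clock: 17.75
tcp_pos: [0.5698, 0.1633, 0.155]
tool_rot: [[-0.0, 0.067, -0.998], [-0.0, -0.998, -0.067], [-1.0, 0.0, 0.0]]
contact_force: [-0.1, -0.1, -0.8]
width: 0.222
```

```bash
python3 - <<'E'
import st
from h import *
shot("side","s15"); crop("s15",200,150,360,270,"s15c",4)
E
```

```text
17.75 [0.5698 0.1633 0.155 ] [ 13.6  11.1 108.1  -0.   60.8  99.8] F [-0.1 -0.1 -0.8] w 0.222
yaw(-z) 3.81
```

View pics/s15c.png

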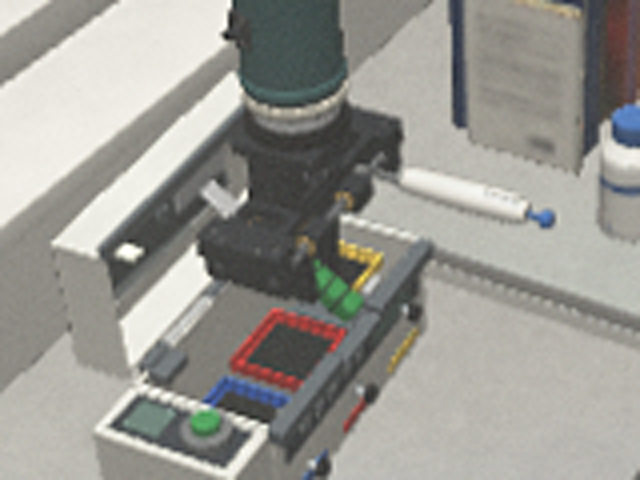

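Emit:
send_rows:
  rows:
    - [[0.5,0.03,0.1,0,255],[0.5,0.03,0.1,0,255],[0.5,0.03,0.1,0,255],[0.5,0.03,0,0,255],[0,0,0,0,255],[0,0,0,0,255]]

```text
clock: 18.55
tcp_pos: [0.5894, 0.1645, 0.1579]
tool_rot: [[-0.001, 0.067, -0.998], [-0.0, -0.998, -0.067], [-1.0, 0.0, 0.001]]
contact_force: [-3.7, -0.4, -0.5]
width: 0.222
```

```bash
python3 - <<'E'
import st
from h import *
shot("side","s16"); crop("s16",200,150,360,270,"s16c",4)
E
```

```text
18.55 [0.5894 0.1645 0.1579] [ 13.3  13.  105.6   0.   61.5  99.4] F [-3.7 -0.4 -0.5] w 0.222
yaw(-z) 3.82
```

View pics/s16c.png

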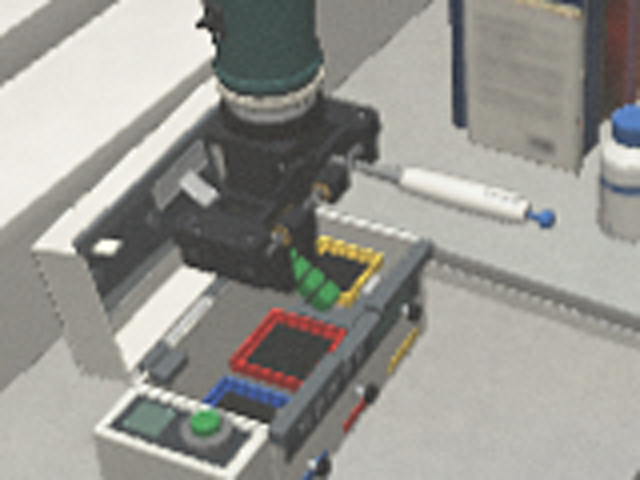

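Emit:
send_rows:
  rows:
    - [[0.4,0.03,0,0,255],[0.4,0.03,0,0,255],[0,0,0,0,255],[0,0,0,0,255]]

```text
clock: 19.1
tcp_pos: [0.5924, 0.1645, 0.1548]
tool_rot: [[-0.012, 0.067, -0.998], [-0.002, -0.998, -0.067], [-1.0, 0.001, 0.012]]
contact_force: [-13.2, -0.3, -2.6]
width: 0.219
```

```bash
python3 - <<'E'
import st
from h import *
shot("side","s17"); crop("s17",200,150,360,270,"s17c",4)
R=np.array([[.9978,-.0664],[.0664,.9978]]);o=np.array([.5989,.1653])
c=cloud("s17"); xy=(c[...,:2]-o)@R
m=(c[...,2]>.13)&(xy[...,0]>.04)&(abs(xy[...,1])<.122)&(xy[...,0]<.2)
print(m.sum())
for zl in np.arange(.13,.26,.01):
    k=m&(abs(c[...,2]-zl)<.005); 
    if k.sum(): print(zl.round(2),k.sum(),xy[...,0][k].min().round(3),np.median(xy[...,0][k]).round(3))
E
```

```text
19.1 [0.5924 0.1645 0.1548] [1.320e+01 1.380e+01 1.049e+02 1.000e-01 6.200e+01 9.930e+01] F [-13.2  -0.3  -2.6] w 0.219
yaw(-z) 3.83
2460
0.13 48 0.068 0.109
0.14 116 0.066 0.111
0.15 101 0.069 0.112
0.16 97 0.068 0.113
0.17 78 0.074 0.114
0.18 29 0.074 0.108
0.19 24 0.056 0.094
0.2 59 0.053 0.078
0.21 259 0.068 0.129
0.22 572 0.067 0.114
0.23 1069 0.077 0.162
0.24 7 0.08 0.082
```

View pics/s17c.png

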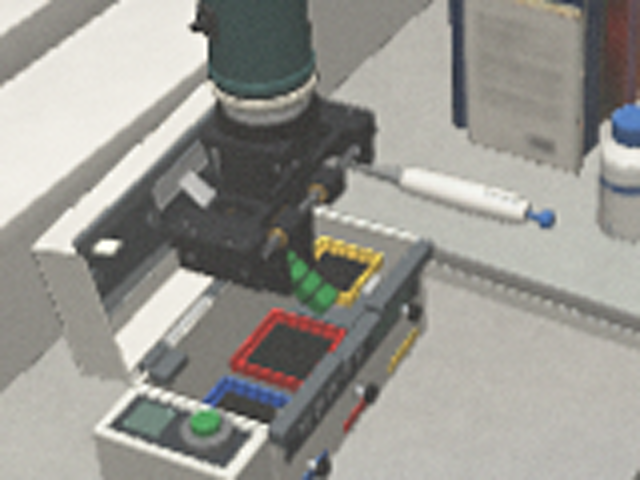

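Emit:
send_rows:
  rows:
    - [[-1,-0.07,0,0,255],[-2,-0.1,1,0,255],[-1,0,4,0,255],[-2,0,4,0,255],[-4,-1,1,0,255],[-4,-2,0,10,255],[-2,-2,0,10,255],[0,-2,0,10,255],[0,0,0,10,255],[0,0,0,10,255],[0,0,0,10,255],[0,0,0,10,255],[0,0,0,10,255],[0,0,0,10,255],[0,0,0,0,255],[0,0,0,0,255]]

```text
clock: 21.15
tcp_pos: [0.4383, 0.0934, 0.2587]
tool_rot: [[0.002, 0.998, 0.064], [0.0, 0.064, -0.998], [-1.0, 0.002, -0.0]]
contact_force: [0.2, -0.6, 0.1]
width: 0.222
```

```bash
python3 - <<'E'
import st
from h import *
shot("wrist","w18"); shot("side","s18")
E
```

```text
21.15 [0.4383 0.0934 0.2587] [  8.9 -10.3 118.2  -0.   72.    5.2] F [ 0.2 -0.6  0.1] w 0.222
yaw(-z) 93.65
```

View pics/w18.png

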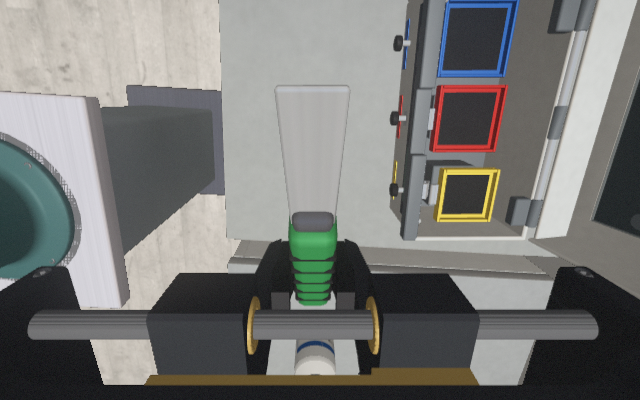

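View pics/s18.png

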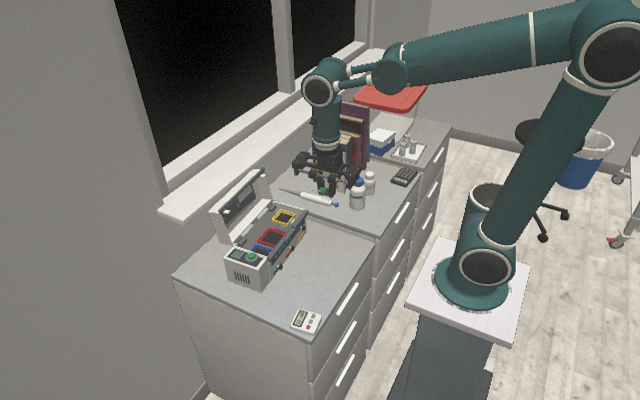

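Emit:
send_rows:
  rows:
    - [[0,3,0,0,255],[0,0,-5,0,255],[0,0,-5,0,255],[0,0,-5,0,255],[0,0,-3,0,255],[0,0,-1,0,255],[0,0,0,0,255],[0,0,0,0,255]]
  force: 15

```text
clock: 22.25
tcp_pos: [0.4393, 0.1238, 0.0697]
tool_rot: [[0.003, 0.998, 0.066], [0.001, 0.066, -0.998], [-1.0, 0.003, -0.0]]
contact_force: [-0.0, 0.4, -0.9]
width: 0.228
```

Emit:
send_rows:
  rows:
    - [[0,0,-0.5,0,255],[0,0,-0.5,0,255],[0,0,-0.5,0,255],[0,0,-0.5,0,255],[0,0,0,0,255]]
  force: 10

```text
clock: 22.88
tcp_pos: [0.4372, 0.1233, 0.0474]
tool_rot: [[-0.001, 0.998, 0.067], [-0.0, 0.067, -0.998], [-1.0, -0.001, 0.0]]
contact_force: [0.1, -0.0, -0.3]
width: 0.226
```

```bash
python3 - <<'E'
import st
from h import *
shot("wrist","w19")
E
```

```text
22.88 [0.4372 0.1233 0.0474] [ 12.6   5.2 128.6  -0.   46.3   8.8] F [ 0.1 -0.  -0.3] w 0.226
yaw(-z) 93.82
```

View pics/w19.png

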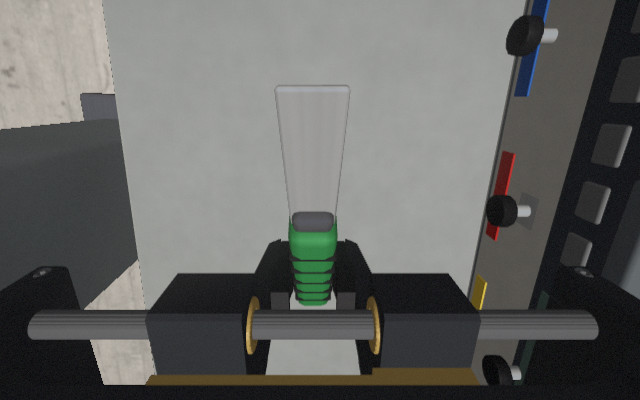

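Emit:
send_rows:
  rows:
    - [[0,0,-0.5,0,255],[0,0,-0.5,0,255],[0,0,-0.5,0,255],[0,0,-0.5,0,255],[0,0,-0.3,0,255],[0,0,0,0,255]]
  force: 6

```text
clock: 23.68
tcp_pos: [0.4372, 0.1231, 0.0245]
tool_rot: [[-0.001, 0.998, 0.067], [-0.001, 0.067, -0.998], [-1.0, -0.001, 0.001]]
contact_force: [0.6, 0.7, -0.2]
width: 0.228
```

```bash
python3 - <<'E'
import st
from h import *
shot("wrist","w20")
E
```

```text
23.68 [0.4372 0.1231 0.0245] [ 12.6   7.5 129.2  -0.   43.3   8.8] F [ 0.6  0.7 -0.2] w 0.228
yaw(-z) 93.83
```

View pics/w20.png

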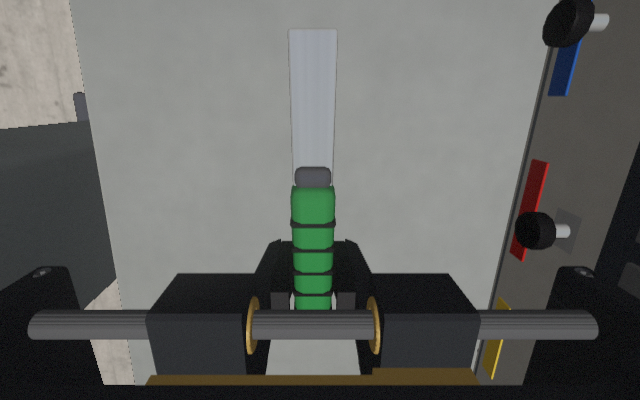

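Emit:
send_rows:
  rows:
    - [[0,0,-0.2,0,0],[0,0,0,0,0],[0,0,0,0,0],[0,0,0,0,0],[0,0,3,0,0],[0,0,5,0,0],[0,0,5,0,0],[0,-4,5,10,0],[0,-4,5,10,0],[0.2,-4,2,10,0],[0.2,-4,0,10,0],[0.2,-4,0,10,0],[0.2,-4,0,10,0],[0.2,-3,0,10,0],[0,-2,0,10,0],[0,0,0,6,0],[0,0,0,0,0],[0,0,0,0,0]]

```text
clock: 25.98
tcp_pos: [0.4477, -0.1644, 0.2706]
tool_rot: [[-0.0, 0.005, 1.0], [0.0, 1.0, -0.005], [-1.0, 0.0, -0.0]]
contact_force: [-0.2, -0.5, 0.6]
width: 1.001
```

```bash
python3 - <<'E'
import st
from h import *
shot("wrist","w21"); shot("side","s21"); crop("s21",200,130,440,310,"s21c",3)
E
```

```text
25.98 [ 0.4477 -0.1644  0.2706] [ -23.2   -7.2  114.3    0.    72.9 -112.9] F [-0.2 -0.5  0.6] w 1.001
yaw(-z) 179.73
```

View pics/w21.png

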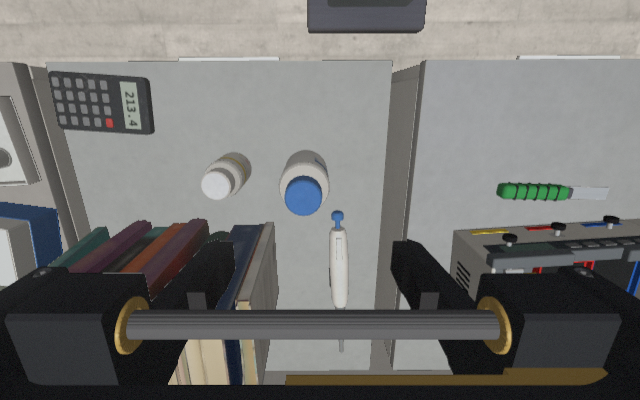

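View pics/s21c.png

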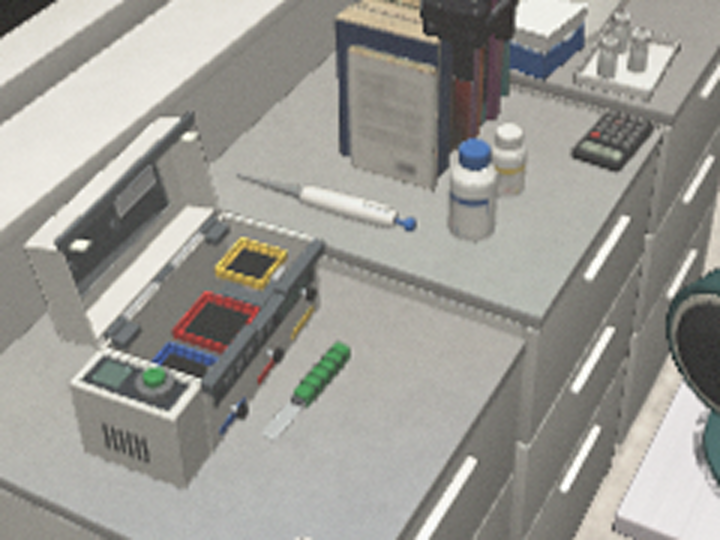

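```bash
python3 - <<'E'
from h import *
crop("w21",180,130,360,240,"w21c",4)
c=cloud("w21"); im=load("w21")[0]
for nm,(u0,u1,v0,v1),z in [("blue",(270,340,140,225),.123),("white",(190,260,140,210),.09)]:
    m=np.zeros(c.shape[:2],bool); m[v0:v1,u0:u1]=1
    m&=abs(c[...,2]-z)<.004
    q=c[m]; (x,y),rad=cv2.minEnclosingCircle((q[:,:2]*1000).astype(np.float32)); print(nm,m.sum(),q.mean(0).round(4),(x,y),rad,np.median(q[:,2]))
E
```

```text
blue 1075 [ 0.4573 -0.1747  0.1233] (458.37823486328125, -175.08033752441406) 19.009597778320312 0.12338037481897024
white 711 [ 0.4539 -0.2704  0.0904] (454.9092102050781, -271.0565490722656) 16.807899475097656 0.09054807952352512
```

View pics/w21c.png

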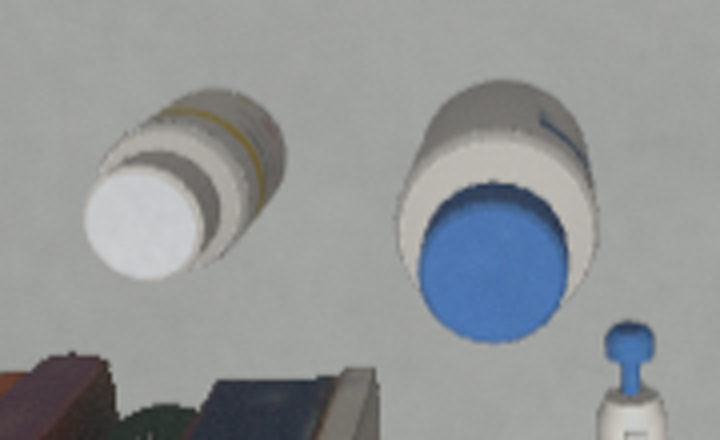

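Emit:
send_rows:
  rows:
    - [[1.0,-1.05,0,0,0],[0,0,-5,0,0],[0,0,-5,0,0],[0,0,-4,0,0],[0,0,-2,0,0],[0,0,0,0,0],[0,0,0,0,130],[0,0,0,0,255],[0,0,0,0,255],[0,0,0,0,255],[0,0,0,0,255],[0,0,0,0,255],[0,0,0,0,255]]
  force: 40

```text
clock: 27.7
tcp_pos: [0.4579, -0.1751, 0.1109]
tool_rot: [[0.0, 0.003, 1.0], [0.0, 1.0, -0.003], [-1.0, 0.0, 0.0]]
contact_force: [-0.0, 1.9, 1.6]
width: 0.412
```

Emit:
send_rows:
  rows:
    - [[0,0,2,0,255],[0,0,4,0,255],[0,0,5,0,255],[0,0,4,0,255],[0,0,0,0,255],[0,0,0,0,255]]

```text
clock: 28.45
tcp_pos: [0.4569, -0.1749, 0.2591]
tool_rot: [[-0.002, 0.003, 1.0], [0.001, 1.0, -0.003], [-1.0, 0.001, -0.002]]
contact_force: [-0.6, 0.4, -2.2]
width: 0.412
```

```bash
python3 - <<'E'
import st
from h import *
shot("wrist","w22")
E
```

```text
28.45 [ 0.4569 -0.1749  0.2591] [ -23.9   -5.3  113.8   -0.    71.6 -113.7] F [-0.6  0.4 -2.2] w 0.412
yaw(-z) 179.82
```

View pics/w22.png

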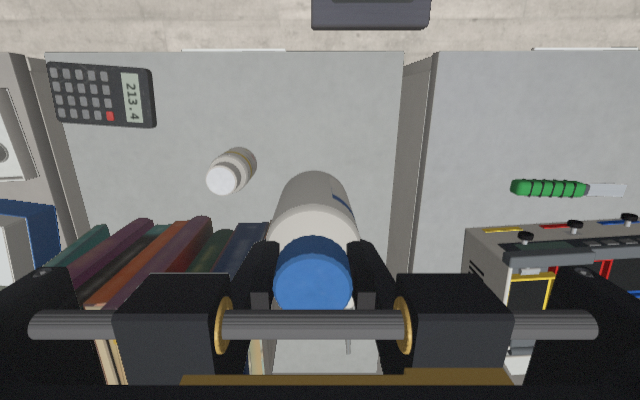

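```bash
python3 - <<'E'
from h import *
R=np.array([[.9978,-.0664],[.0664,.9978]]);o=np.array([.5989,.1653])
def un(p): return np.r_[R.T@(p[:2]-o),p[2]]
for tag in ["w18","w5"]:
    im,d,K,T=load(tag); c=cloud(tag); hsv=cv2.cvtColor(im,cv2.COLOR_RGB2HSV)
    xy=(c[...,:2]-o)@R
    inside=(abs(xy[...,0])<.055)&(abs(xy[...,1])<.118)
    for nm,h0,h1,z in [("blue",100,125,.055),("red",170,190,.065),("yel",20,35,.088)]:
        h=hsv[...,0].astype(int); 
        m=(((h>=h0)&(h<=h1))|((nm=="red")&(h<8)))&(hsv[...,1]>90)&inside&(abs(c[...,2]-z)<.012)
        n,l,s,_=cv2.connectedComponentsWithStats(m.astype(np.uint8))
        q=xy[m]; 
        if len(q)<50: print(tag,nm,len(q)); continue
        print(tag,nm,m.sum(),"z",np.median(c[...,2][m]).round(4),"unit bounds",np.percentile(q,1,axis=0).round(4),np.percentile(q,99,axis=0).round(4), (np.percentile(q,1,axis=0)+np.percentile(q,99,axis=0))/2)
crop("w18",390,0,610,250,"w18c",3)
E
```

```text
w18 blue 2059 z 0.0506 unit bounds [-0.0353  0.0427] [0.0351 0.1108] [-9.64687443e-05  7.67382581e-02]
w18 red 1998 z 0.0607 unit bounds [-0.0347 -0.0339] [0.034  0.0336] [-0.00034273 -0.00012037]
w18 yel 1589 z 0.0848 unit bounds [-0.0298 -0.107 ] [ 0.0289 -0.0489] [-0.00043166 -0.07796199]
w5 blue 0
w5 red 0
w5 yel 0
```

View pics/w18c.png

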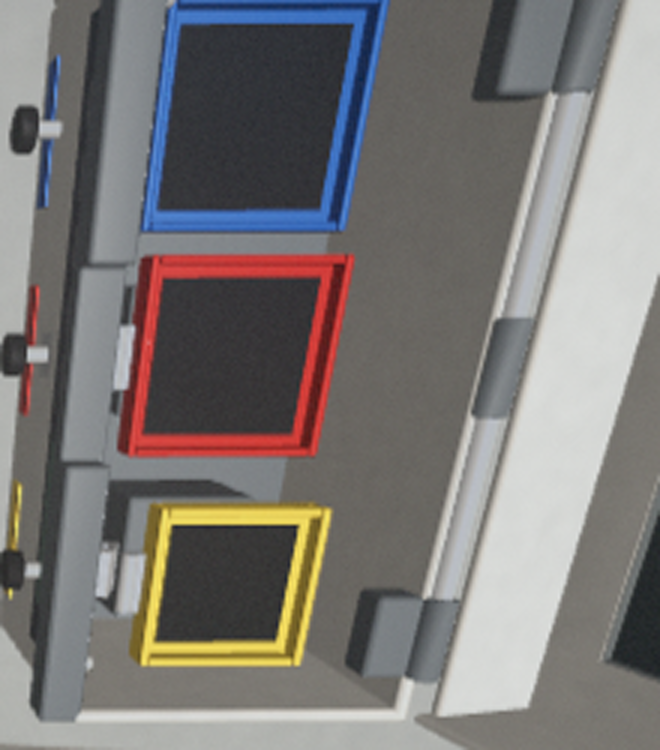

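Emit:
send_rows:
  rows:
    - [[0.5,4.5,0.5,0,255],[1,4.5,0.5,0,255],[1.5,4.5,0,0,255],[1.5,4.5,0,0,255],[1.5,4.5,0,0,255],[1.5,4.5,0,0,255],[1.5,4.5,0,0,255],[1.5,4.5,0,0,255],[1.5,4,0,0,255],[1.6,1.8,0,0,255],[0,0,0,0,255],[0,0,0,0,255],[0,0,0,0,255]]

```text
clock: 30.12
tcp_pos: [0.5931, 0.2418, 0.2699]
tool_rot: [[-0.001, 0.004, 1.0], [-0.001, 1.0, -0.004], [-1.0, -0.001, -0.001]]
contact_force: [0.5, 0.7, -1.2]
width: 0.415
```

```bash
python3 - <<'E'
import st
from h import *
shot("wrist","w23")
E
```

```text
30.12 [0.5931 0.2418 0.2699] [ 20.   11.1  95.5  -0.   73.5 -69.8] F [ 0.5  0.7 -1.2] w 0.415
yaw(-z) 179.76
```

View pics/w23.png

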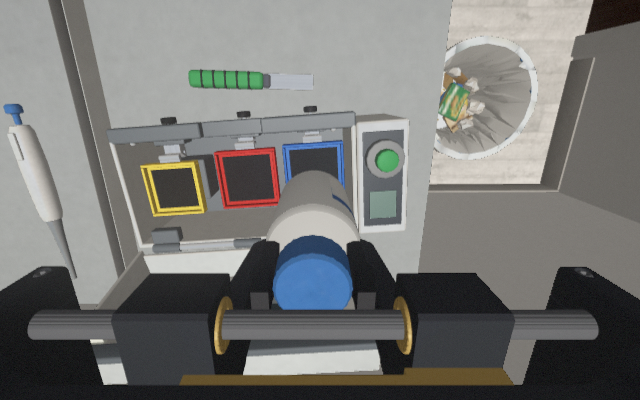

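```bash
cat > crad.py <<'E'
from h import *
R=np.array([[.9978,-.0664],[.0664,.9978]]);o=np.array([.5989,.1653])
def go(tag):
    im,d,K,T=load(tag); c=cloud(tag); hsv=cv2.cvtColor(im,cv2.COLOR_RGB2HSV)
    xy=(c[...,:2]-o)@R
    inside=(abs(xy[...,0])<.055)&(abs(xy[...,1])<.125)
    for nm,h0,h1,z in [("blue",100,125,.055),("red",170,190,.065),("yel",20,35,.088)]:
        h=hsv[...,0].astype(int)
        m=(((h>=h0)&(h<=h1))|((nm=="red")&(h<8)))&(hsv[...,1]>90)&inside&(abs(c[...,2]-z)<.02)
        q=xy[m]
        if len(q)<50: print(tag,nm,len(q)); continue
        a,b=np.percentile(q,1,axis=0),np.percentile(q,99,axis=0)
        print(tag,nm,m.sum(),"ztop",np.percentile(c[...,2][m],95).round(4),"unit",a.round(4),b.round(4),((a+b)/2).round(4))
E
python3 -c "
import crad; crad.go('w23')"
```

```text
w23 blue 823 ztop 0.0563 unit [-0.035   0.0426] [0.0166 0.1128] [-0.0092  0.0777]
w23 red 1478 ztop 0.0663 unit [-0.034  -0.0342] [0.0341 0.0341] [ 0.0001 -0.    ]
w23 yel 1545 ztop 0.0894 unit [-0.0291 -0.1078] [ 0.0293 -0.0485] [ 0.0001 -0.0781]
```

Emit:
send_rows:
  rows:
    - [[0.05,0.1,-3,0,255],[0,0,-3,0,255],[0,0,-3,0,255],[0,0,-0.6,0,255],[0,0,0,0,255],[0,0,0,0,255]]

```text
clock: 30.92
tcp_pos: [0.5954, 0.2441, 0.1767]
tool_rot: [[0.003, 0.003, 1.0], [0.001, 1.0, -0.003], [-1.0, 0.001, 0.003]]
contact_force: [-0.1, -0.6, -1.2]
width: 0.412
```

```bash
python3 - <<'E'
import st
from h import *
shot("wrist","w24")
E
```

```text
30.93 [0.5954 0.2441 0.1767] [ 20.1  15.1 100.8  -0.   64.  -69.7] F [-0.1 -0.6 -1.2] w 0.412
yaw(-z) 179.8
```

View pics/w24.png

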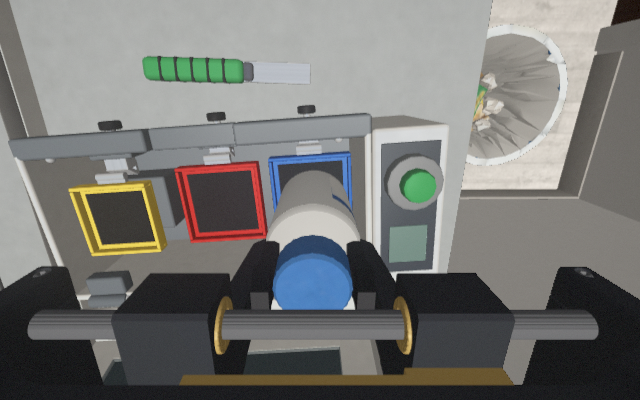

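Emit:
send_rows:
  rows:
    - [[-0.08,-0.05,-0.8,0,255],[0,0,-0.6,0,255],[0,0,-0.5,0,255],[0,0,-0.4,0,255],[0,0,-0.4,0,255],[0,0,-0.4,0,255],[0,0,-0.3,0,255],[0,0,-0.3,0,255],[0,0,-0.2,0,255],[0,0,0,0,255]]

```text
clock: 32.22
tcp_pos: [0.5942, 0.2435, 0.1379]
tool_rot: [[0.002, 0.003, 1.0], [0.0, 1.0, -0.003], [-1.0, 0.0, 0.002]]
contact_force: [-1.6, -0.7, 6.1]
width: 0.413
```

```bash
python3 -c "
import st"
```

```text
32.23 [0.5942 0.2435 0.1379] [ 20.1  17.  102.7  -0.   60.1 -69.7] F [-1.6 -0.7  6.1] w 0.413
yaw(-z) 179.82
```

Emit:
send_rows:
  rows:
    - [[0,0,-0.2,0,255],[0,0,-0.2,0,255],[0,0,-0.2,0,255],[0,0,-0.15,0,255],[0,0,0,0,255],[0,0,0,0,255]]

```text
clock: 32.98
tcp_pos: [0.5942, 0.2435, 0.1303]
tool_rot: [[0.002, 0.003, 1.0], [0.0, 1.0, -0.003], [-1.0, 0.0, 0.002]]
contact_force: [-1.6, -1.0, 9.3]
width: 0.415
```

Emit:
send_rows:
  rows:
    - [[0,0,0,0,255],[0,0,0,0,255],[0,0,0,0,255],[0,0,0,0,255],[0,0,0,0,255],[0,0,0,0,255],[0,0,0,0,255],[0,0,0,0,255],[0,0,0,0,255],[0,0,0,0,255],[0,0,0,0,255],[0,0,0,0,255],[0,0,0.2,0,255],[0,0,0.1,0,255],[0,0,0,0,255]]

```text
clock: 34.85
tcp_pos: [0.594, 0.2435, 0.1327]
tool_rot: [[0.001, 0.003, 1.0], [0.0, 1.0, -0.003], [-1.0, 0.0, 0.001]]
contact_force: [-1.0, -0.5, 6.1]
width: 0.41
```

```bash
python3 -c "
import st"
```

```text
34.85 [0.594  0.2435 0.1327] [ 20.1  17.4 102.9  -0.   59.7 -69.7] F [-1.  -0.5  6.1] w 0.41
yaw(-z) 179.82
```

Emit:
send_rows:
  rows:
    - [[0,0,0.1,0,255],[0,0,0.1,0,255],[0,0,0,0,255]]

```text
clock: 35.22
tcp_pos: [0.5936, 0.2434, 0.1334]
tool_rot: [[0.0, 0.003, 1.0], [0.0, 1.0, -0.003], [-1.0, 0.0, 0.0]]
contact_force: [-1.3, 0.2, 3.2]
width: 0.412
```

Emit:
send_rows:
  rows:
    - [[0,0,0,0,150],[0,0,0,0,100],[0,0,0,0,0],[0,0,0,0,0],[0,0,0,0,0],[0,0,2,0,0],[0,0,5,0,0],[0,0,5,0,0],[-5,0,1,0,0],[-3,0,0,0,0],[0,0,0,0,0],[0,0,0,0,0]]

```text
clock: 36.72
tcp_pos: [0.5143, 0.2435, 0.2643]
tool_rot: [[0.002, 0.003, 1.0], [0.001, 1.0, -0.003], [-1.0, 0.001, 0.002]]
contact_force: [0.6, 0.5, 1.2]
width: 1.002
```

```bash
python3 - <<'E'
import st
from h import *
shot("wrist","w25"); shot("side","s25"); crop("s25",200,130,440,310,"s25c",3)
c=cloud("w25"); im=load("w25")[0]; hsv=cv2.cvtColor(im,cv2.COLOR_RGB2HSV)
R=np.array([[.9978,-.0664],[.0664,.9978]]);o=np.array([.5989,.1653])
xy=(c[...,:2]-o)@R
m=(abs(xy[...,0])<.05)&(abs(xy[...,1]-.078)<.04)&(c[...,2]>.135)&(hsv[...,1]>90)
q=xy[m]; print(m.sum(),np.median(c[...,2][m]),cv2.minEnclosingCircle((q*1000).astype(np.float32)))
E
```

```text
36.73 [0.5143 0.2435 0.2643] [ 22.8   3.4 104.7  -0.   71.8 -67. ] F [0.6 0.5 1.2] w 1.002
yaw(-z) 179.82
1164 0.1461882206333393 ((-1.1634708642959595, 78.53886413574219), 18.981409072875977)
```

View pics/w25.png

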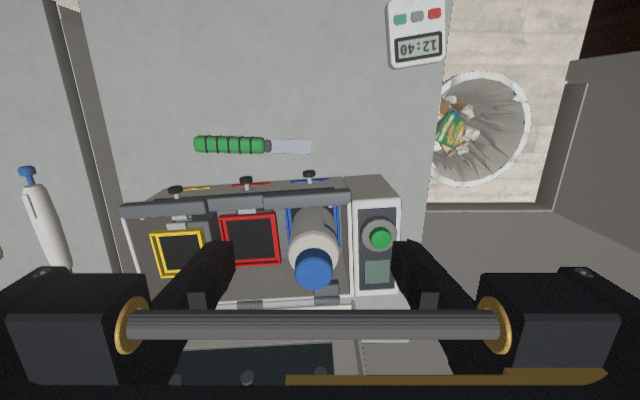

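View pics/s25c.png

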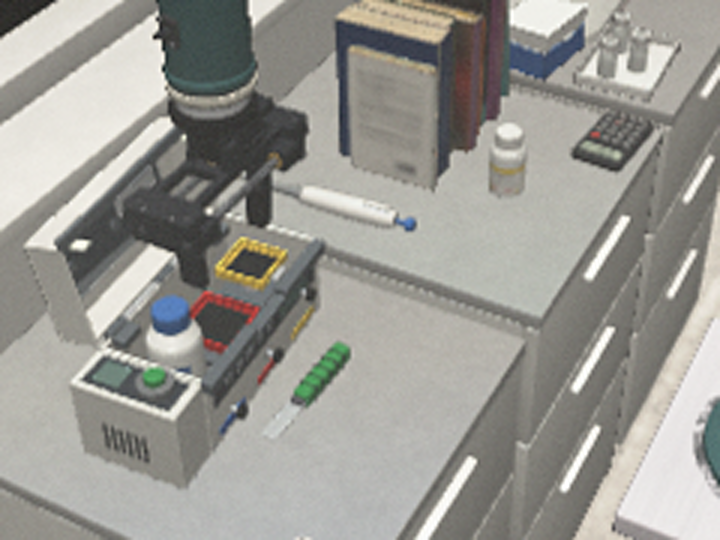

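Emit:
send_rows:
  rows:
    - [[-2,-3,0,0,0],[-2,-4.4,0,0,0],[-2,-4.4,0,0,0],[0,-4.4,0,0,0],[0,-4.4,0,0,0],[0,-4.4,0,0,0],[0,-4.4,0,0,0],[0,-4.4,0,0,0],[0,-4.4,0,0,0],[0,-4.4,0,0,0],[0,-4.4,0,0,0],[0,-4.4,0,0,0],[0,0,0,0,0],[0,0,0,0,0]]

```text
clock: 38.58
tcp_pos: [0.4535, -0.2707, 0.2627]
tool_rot: [[-0.001, 0.004, 1.0], [0.001, 1.0, -0.004], [-1.0, 0.001, -0.001]]
contact_force: [0.1, 0.2, -0.1]
width: 0.996
```

```bash
python3 - <<'E'
import st
from h import *
shot("wrist","w26")
c=cloud("w26")
m=(abs(c[...,2]-.09)<.004)&(abs(c[...,0]-.4545)<.05)&(abs(c[...,1]+.27)<.05)
q=c[m]; print(m.sum(),cv2.minEnclosingCircle((q[:,:2]*1000).astype(np.float32)))
E
```

```text
38.58 [ 0.4535 -0.2707  0.2627] [ -33.6   -1.   109.4    0.    71.7 -123.3] F [ 0.1  0.2 -0.1] w 0.996
yaw(-z) 179.75
743 ((454.67913818359375, -271.3310852050781), 16.72954559326172)
```

View pics/w26.png

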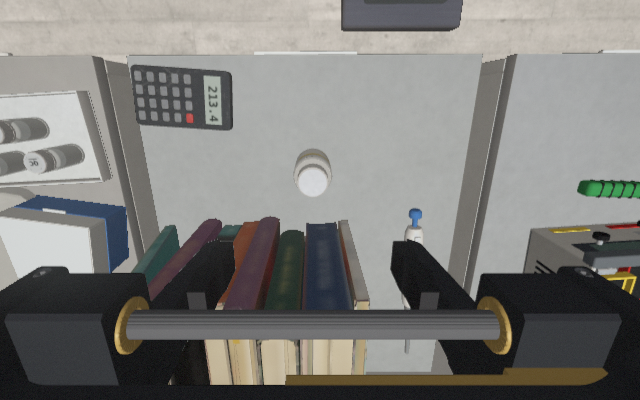

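Emit:
send_rows:
  rows:
    - [[0.1,-0.05,-4,0,0],[0,0,-5,0,0],[0,0,-5,0,0],[0,0,-2.7,0,0],[0,0,-1,0,0],[0,0,0,0,0],[0,0,0,0,130],[0,0,0,0,255],[0,0,0,0,255],[0,0,0,0,255],[0,0,0,0,255],[0,0,0,0,255],[0,0,0,0,255],[0,0,0,0,255]]
  force: 40

```text
clock: 40.38
tcp_pos: [0.4544, -0.2711, 0.0861]
tool_rot: [[-0.0, 0.003, 1.0], [0.0, 1.0, -0.003], [-1.0, 0.0, -0.0]]
contact_force: [-0.3, 0.2, -0.8]
width: 0.364
```

Emit:
send_rows:
  rows:
    - [[0,0,2,0,255],[0,0,4,0,255],[0,0,5,0,255],[0,0,5,0,255],[0,0,2,0,255],[0,0,0,0,255],[0,0,0,0,255]]

```text
clock: 41.25
tcp_pos: [0.4537, -0.2706, 0.2645]
tool_rot: [[-0.002, 0.003, 1.0], [0.001, 1.0, -0.003], [-1.0, 0.001, -0.002]]
contact_force: [-0.6, 0.9, -1.5]
width: 0.366
```

```bash
python3 - <<'E'
import st
from h import *
shot("wrist","w27")
E
```

```text
41.25 [ 0.4537 -0.2706  0.2645] [ -33.5   -1.   109.2   -0.    72.  -123.3] F [-0.6  0.9 -1.5] w 0.366
yaw(-z) 179.81
```

View pics/w27.png

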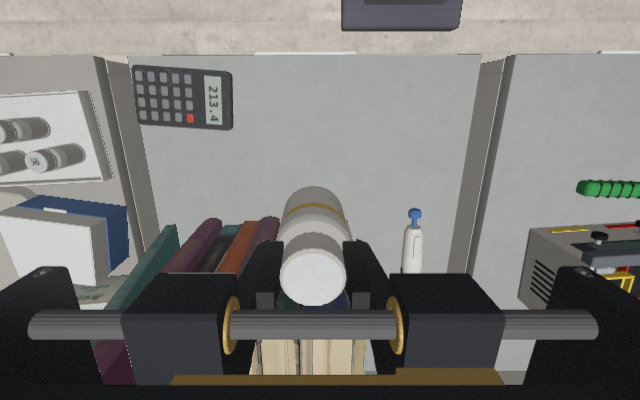

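Emit:
send_rows:
  rows:
    - [[0,4,0.2,0,255],[0,4.8,0.2,0,255],[0.5,4.8,0.2,0,255],[2.0,3.8,0,0,255],[2.5,3.7,0,0,255],[2.5,3.7,0,0,255],[2.5,3.7,0,0,255],[2.5,3.7,0,0,255],[2.5,3.6,0,0,255],[0,0,0,0,255],[0,0,0,0,255],[0,0,0,0,255]]

```text
clock: 42.8
tcp_pos: [0.6036, 0.0859, 0.2714]
tool_rot: [[-0.002, 0.004, 1.0], [-0.0, 1.0, -0.004], [-1.0, -0.0, -0.002]]
contact_force: [-0.4, 0.4, -0.9]
width: 0.366
```

```bash
python3 - <<'E'
import st
from h import *
shot("wrist","w28"); import crad; crad.go("w28")
E
```

```text
42.8 [0.6036 0.0859 0.2714] [  5.8   7.7  99.3  -0.   73.1 -84. ] F [-0.4  0.4 -0.9] w 0.366
yaw(-z) 179.76
w28 blue 2
w28 red 1514 ztop 0.0662 unit [-0.034 -0.035] [0.0344 0.0333] [ 0.0002 -0.0009]
w28 yel 932 ztop 0.0893 unit [-0.0291 -0.1074] [ 0.0269 -0.0491] [-0.0011 -0.0783]
```

View pics/w28.png

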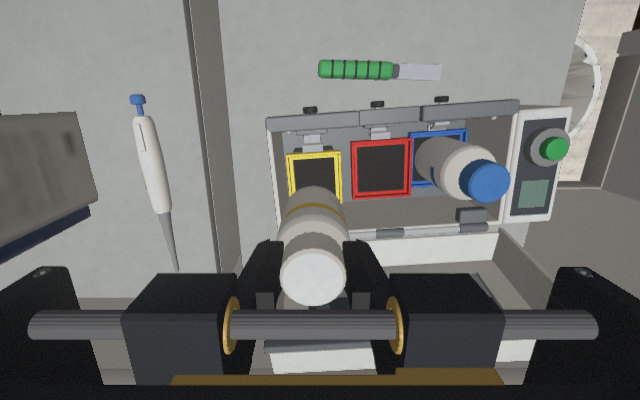

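Emit:
send_rows:
  rows:
    - [[0,0.12,-3,0,255],[0,0,-3,0,255],[0,0,-2.5,0,255],[0,0,-0.8,0,255],[0,0,0,0,255],[0,0,0,0,255]]

```text
clock: 43.6
tcp_pos: [0.6054, 0.0879, 0.1808]
tool_rot: [[0.003, 0.004, 1.0], [0.0, 1.0, -0.004], [-1.0, 0.0, 0.003]]
contact_force: [0.4, -0.5, -0.9]
width: 0.364
```

```bash
python3 - <<'E'
import st
E
```

```text
43.6 [0.6054 0.0879 0.1808] [  5.9  11.6 104.6   0.   63.7 -83.9] F [ 0.4 -0.5 -0.9] w 0.364
yaw(-z) 179.8
```

Down to about z = 0.139 slowly, then hold.

Emit:
send_rows:
  rows:
    - [[-0.08,-0.03,-0.7,0,255],[0,0,-0.5,0,255],[0,0,-0.4,0,255],[0,0,-0.4,0,255],[0,0,-0.4,0,255],[0,0,-0.4,0,255],[0,0,-0.4,0,255],[0,0,-0.3,0,255],[0,0,-0.2,0,255],[0,0,-0.2,0,255],[0,0,-0.2,0,255],[0,0,0,0,255]]

```text
clock: 45.1
tcp_pos: [0.6041, 0.0879, 0.1393]
tool_rot: [[0.001, 0.003, 1.0], [0.0, 1.0, -0.003], [-1.0, 0.0, 0.001]]
contact_force: [-1.5, -0.7, 6.0]
width: 0.361
```

Emit:
send_rows:
  rows:
    - [[0,0,-0.15,0,255],[0,0,-0.1,0,255],[0,0,0,0,255],[0,0,0,0,255],[0,0,0,0,255],[0,0,0,0,255],[0,0,0,0,255],[0,0,0,0,255],[0,0,0,0,255],[0,0,0,0,255],[0,0,0,0,255],[0,0,0,0,255],[0,0,0,0,255]]

```text
clock: 46.72
tcp_pos: [0.6047, 0.0879, 0.1385]
tool_rot: [[0.002, 0.003, 1.0], [0.0, 1.0, -0.003], [-1.0, 0.0, 0.002]]
contact_force: [-5.1, -0.1, 13.2]
width: 0.367
```

```bash
python3 - <<'E'
import st
from h import *
shot("wrist","w29")
E
```

```text
46.73 [0.6047 0.0879 0.1385] [  5.9  13.9 106.7  -0.   59.3 -83.9] F [-5.1 -0.1 13.2] w 0.367
yaw(-z) 179.82
```

View pics/w29.png

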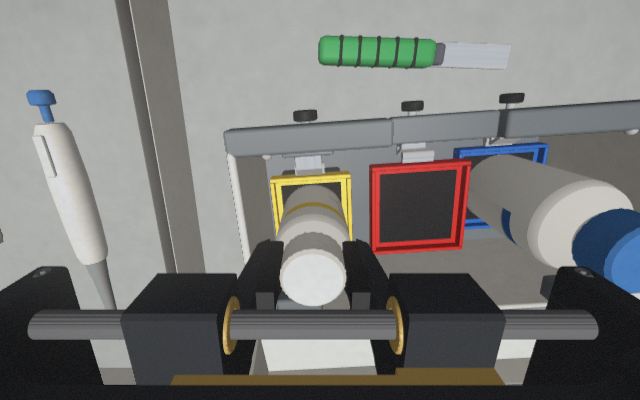

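Emit:
send_rows:
  rows:
    - [[0,0,0.2,0,255],[0,0,0.2,0,255],[0,0,0.1,0,255],[0,0,0,0,255],[0,0,0,0,150],[0,0,0,0,100],[0,0,0,0,0],[0,0,0,0,0],[0,0,0,0,0],[0,0,2,0,0],[0,0,5,0,0],[0,0,5,0,0],[-5,0,1,0,0],[-3,0,0,0,0],[0,0,0,0,0],[0,0,0,0,0]]

```text
clock: 48.78
tcp_pos: [0.5246, 0.0878, 0.2718]
tool_rot: [[0.002, 0.003, 1.0], [0.0, 1.0, -0.003], [-1.0, 0.0, 0.002]]
contact_force: [-0.1, -0.2, -0.4]
width: 0.999
```

```bash
python3 - <<'E'
import st
from h import *
shot("wrist","w30"); shot("side","s30"); crop("s30",200,130,440,310,"s30c",3)
c=cloud("w30"); im=load("w30")[0]; hsv=cv2.cvtColor(im,cv2.COLOR_RGB2HSV)
R=np.array([[.9978,-.0664],[.0664,.9978]]);o=np.array([.5989,.1653])
xy=(c[...,:2]-o)@R
for y in (.078,-.078):
    m=(abs(xy[...,0])<.05)&(abs(xy[...,1]-y)<.03)&(abs(c[...,2]-.146)<.004)
    q=xy[m]; print(m.sum(),np.median(c[...,2][m]),cv2.minEnclosingCircle((q*1000).astype(np.float32)))
E
```

```text
48.77 [0.5246 0.0878 0.2718] [  6.8  -1.  108.4  -0.   72.5 -83. ] F [-0.1 -0.2 -0.4] w 0.999
yaw(-z) 179.82
1052 0.14611273262228436 ((-0.9968646168708801, 77.76226043701172), 18.951786041259766)
786 0.14625617108804598 ((-0.7427161931991577, -78.19285583496094), 16.995220184326172)
```

View pics/w30.png

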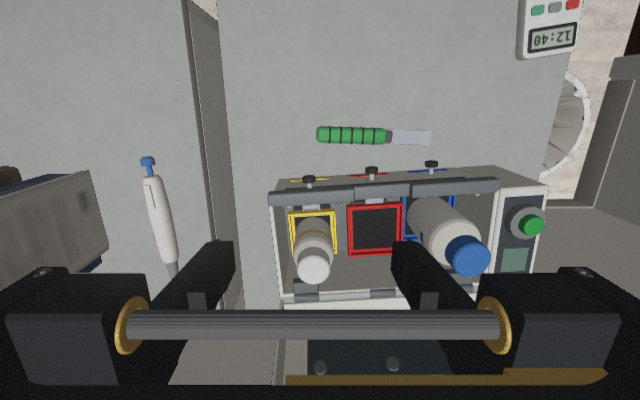

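View pics/s30c.png

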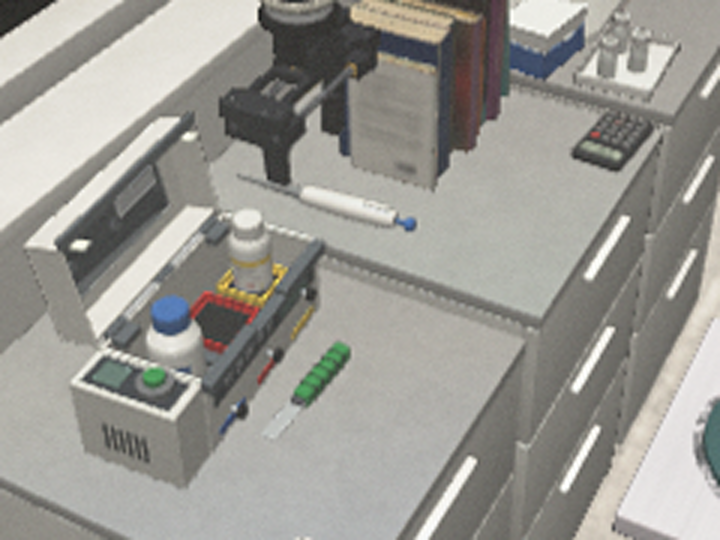

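```bash
python3 - <<'E'
from h import *
for v in range(60,125,6): print(v,P("top0",260,v).round(3))
R=np.array([[.9978,-.0664],[.0664,.9978]]);o=np.array([.5989,.1653])
c=cloud("s30"); xy=(c[...,:2]-o)@R
for y in (-.1,-.06,-.02,.02,.06,.1):
    m=(abs(xy[...,1]-y)<.008)&(xy[...,0]>.05)&(xy[...,0]<.2)&(c[...,2]>.2)
    q=np.c_[xy[...,0][m]-.06,c[...,2][m]-.105]
    if len(q): i=q[:,1].argsort()[::-1][:6]; j=q[:,0].argsort()[:5]; print(y,len(q),"top",(q[i]*1000).round(0).tolist(),"front",(q[j]*1000).round(0).tolist())
E
```

```text
60 [0.862 0.152 0.272]
66 [0.858 0.157 0.24 ]
72 [0.846 0.159 0.223]
78 [0.826 0.158 0.225]
84 [0.807 0.158 0.226]
90 [0.787 0.157 0.228]
96 [0.768 0.156 0.227]
102 [0.749 0.155 0.229]
108 [0.806 0.196 0.   ]
114 [0.782 0.194 0.003]
120 [0.759 0.194 0.003]
-0.1 124 top [[128.0, 129.0], [95.0, 129.0], [27.0, 128.0], [21.0, 127.0], [81.0, 127.0], [24.0, 127.0]] front [[6.0, 114.0], [8.0, 115.0], [9.0, 111.0], [9.0, 114.0], [13.0, 110.0]]
-0.06 119 top [[17.0, 132.0], [21.0, 131.0], [24.0, 130.0], [19.0, 129.0], [124.0, 128.0], [23.0, 128.0]] front [[17.0, 132.0], [18.0, 127.0], [19.0, 119.0], [19.0, 129.0], [19.0, 119.0]]
-0.02 141 top [[22.0, 129.0], [25.0, 128.0], [19.0, 128.0], [25.0, 128.0], [22.0, 128.0], [130.0, 128.0]] front [[15.0, 100.0], [16.0, 106.0], [16.0, 106.0], [17.0, 115.0], [17.0, 98.0]]
0.02 148 top [[23.0, 129.0], [26.0, 129.0], [22.0, 128.0], [25.0, 128.0], [135.0, 127.0], [19.0, 127.0]] front [[15.0, 107.0], [16.0, 99.0], [16.0, 115.0], [17.0, 98.0], [17.0, 108.0]]
0.06 135 top [[21.0, 128.0], [24.0, 128.0], [24.0, 127.0], [27.0, 127.0], [27.0, 127.0], [19.0, 127.0]] front [[17.0, 120.0], [19.0, 118.0], [19.0, 127.0], [19.0, 120.0], [20.0, 123.0]]
0.1 152 top [[23.0, 131.0], [21.0, 130.0], [22.0, 129.0], [22.0, 129.0], [25.0, 128.0], [23.0, 128.0]] front [[7.0, 116.0], [9.0, 111.0], [9.0, 111.0], [10.0, 115.0], [11.0, 111.0]]
```

Emit:
send_rows:
  rows:
    - [[0,1,3,2,255],[2,1.2,3,2,255],[4,1.5,0,0,255],[4,1.5,0,0,255],[4,1.5,0,0,255],[3.6,1.7,0,0,255],[0,0,0,0,255],[0,0,0,0,255],[0,0,0,0,255]]

```text
clock: 50.0
tcp_pos: [0.6992, 0.1713, 0.3309]
tool_rot: [[-0.0, -0.066, 0.998], [-0.0, 0.998, 0.066], [-1.0, -0.0, -0.0]]
contact_force: [-0.5, 0.1, 1.0]
width: 0.011
```

```bash
python3 - <<'E'
import st
E
```

```text
50.0 [0.6992 0.1713 0.3309] [ 11.8  18.2  80.4  -0.   81.4 -82. ] F [-0.5  0.1  1. ] w 0.011
yaw(-z) -176.2
```

Emit:
send_rows:
  rows:
    - [[0.15,0.05,-3,0,255],[0,0,-3,0,255],[0,0,-1.6,0,255],[0,0,-0.8,0,255],[0,0,0,0,255],[0,0,0,0,255]]

```text
clock: 50.75
tcp_pos: [0.7018, 0.1724, 0.2483]
tool_rot: [[0.002, -0.067, 0.998], [0.001, 0.998, 0.067], [-1.0, 0.0, 0.002]]
contact_force: [0.4, -0.2, -0.2]
width: 0.005
```

```bash
python3 - <<'E'
import st
from h import *
shot("side","s31"); crop("s31",190,110,350,230,"s31c",4)
E
```

```text
50.75 [0.7018 0.1724 0.2483] [ 11.8  20.5  86.    0.   73.4 -82. ] F [ 0.4 -0.2 -0.2] w 0.005
yaw(-z) -176.19
```

View pics/s31c.png

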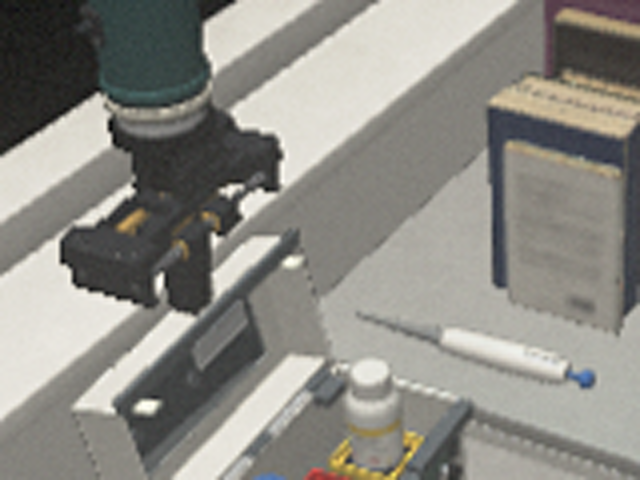

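Emit:
send_rows:
  rows:
    - [[0,0,-0.35,0,255],[-0.5,-0.03,0,0,255],[-0.5,-0.03,0,0,255],[-0.5,-0.03,0,0,255],[-0.5,-0.03,0.05,0,255],[-0.6,-0.04,0.05,0,255],[-0.6,-0.04,0.1,0,255],[0,0,0,0,255]]

```text
clock: 51.8
tcp_pos: [0.6685, 0.1702, 0.2458]
tool_rot: [[-0.0, -0.067, 0.998], [0.0, 0.998, 0.067], [-1.0, 0.0, -0.0]]
contact_force: [-0.0, -0.8, 4.9]
width: 0.008
```

```bash
python3 - <<'E'
import st
from h import *
shot("side","s32"); crop("s32",190,110,350,230,"s32c",4)
E
```

```text
51.8 [0.6685 0.1702 0.2458] [ 12.2  17.1  90.6   0.   72.3 -81.6] F [-0.  -0.8  4.9] w 0.008
yaw(-z) -176.18
```

View pics/s32c.png

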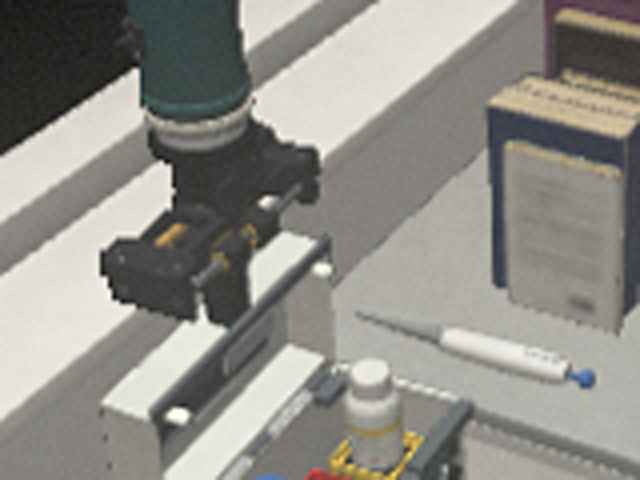

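Emit:
send_rows:
  rows:
    - [[-0.5,-0.03,0.15,0,255],[-0.6,-0.04,0.1,0,255],[-0.6,-0.04,0.05,0,255],[-0.6,-0.04,0,0,255],[-0.6,-0.04,-0.05,0,255],[-0.6,-0.04,-0.05,0,255],[0,0,0,0,255]]

```text
clock: 52.72
tcp_pos: [0.6334, 0.1679, 0.2471]
tool_rot: [[-0.001, -0.067, 0.998], [-0.0, 0.998, 0.067], [-1.0, -0.0, -0.001]]
contact_force: [0.5, -0.5, 0.0]
width: 0.004
```

```bash
python3 - <<'E'
import st
from h import *
shot("side","s33"); crop("s33",190,110,350,230,"s33c",4)
E
```

```text
52.73 [0.6334 0.1679 0.2471] [ 12.7  13.4  95.1   0.   71.5 -81.2] F [ 0.5 -0.5  0. ] w 0.004
yaw(-z) -176.18
```

View pics/s33c.png

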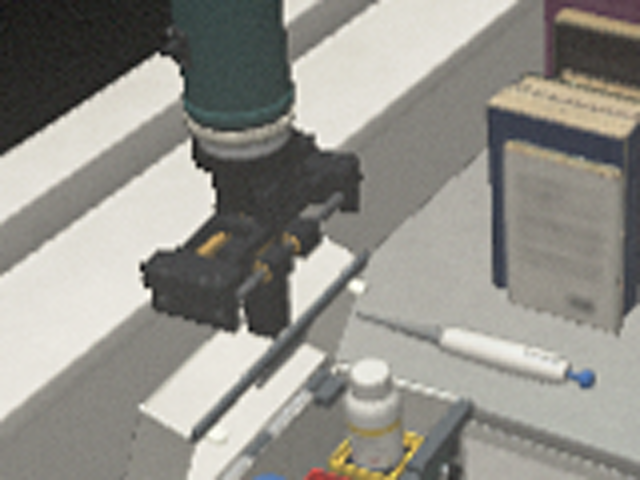

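Emit:
send_rows:
  rows:
    - [[-0.5,-0.03,-0.1,0,255],[-0.6,-0.04,-0.15,0,255],[-0.6,-0.04,-0.15,0,255],[-0.5,-0.03,-0.2,0,255],[-0.5,-0.03,-0.2,0,255],[-0.5,-0.03,-0.25,0,255],[0,0,0,0,255]]

```text
clock: 53.65
tcp_pos: [0.6013, 0.1659, 0.2364]
tool_rot: [[-0.001, -0.067, 0.998], [-0.0, 0.998, 0.067], [-1.0, -0.0, -0.001]]
contact_force: [-1.2, -0.5, 0.3]
width: 0.005
```

```bash
python3 - <<'E'
import st
from h import *
shot("side","s34"); crop("s34",190,110,350,230,"s34c",4)
E
```

```text
53.65 [0.6013 0.1659 0.2364] [ 13.1  10.5  99.8   0.   69.8 -80.7] F [-1.2 -0.5  0.3] w 0.005
yaw(-z) -176.18
```

View pics/s34c.png

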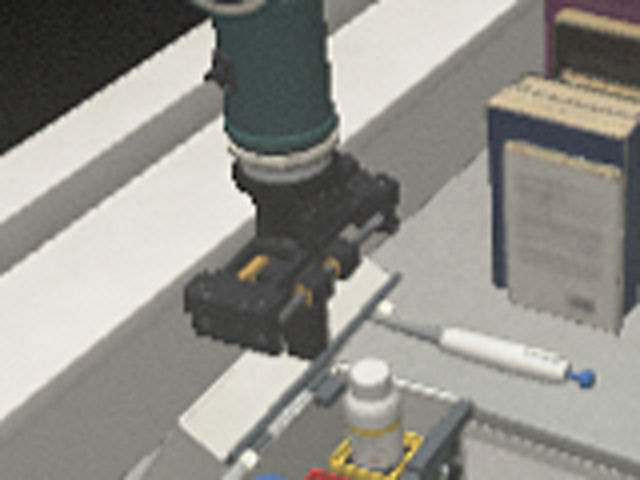

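Emit:
send_rows:
  rows:
    - [[-0.5,-0.03,-0.2,0,255],[-0.5,-0.03,-0.2,0,255],[-0.6,-0.04,-0.3,0,255],[-0.6,-0.04,-0.3,0,255],[-0.5,-0.03,-0.3,0,255],[-0.5,-0.03,-0.4,0,255],[-0.5,-0.03,-0.4,0,255],[0,0,0,0,255]]

```text
clock: 54.7
tcp_pos: [0.5643, 0.1636, 0.215]
tool_rot: [[-0.001, -0.067, 0.998], [-0.0, 0.998, 0.067], [-1.0, -0.0, -0.001]]
contact_force: [0.6, 0.4, 0.0]
width: 0.008
```

```bash
python3 - <<'E'
import st
from h import *
shot("side","s35"); crop("s35",190,130,350,250,"s35c",4)
import cov; print(cov.ang("s35"))
E
```

```text
54.7 [0.5643 0.1636 0.215 ] [ 13.7   7.5 105.5   0.   67.  -80.1] F [0.6 0.4 0. ] w 0.008
yaw(-z) -176.18
(1192, np.int64(261), np.float64(0.7038262250243419))
```

View pics/s35c.png

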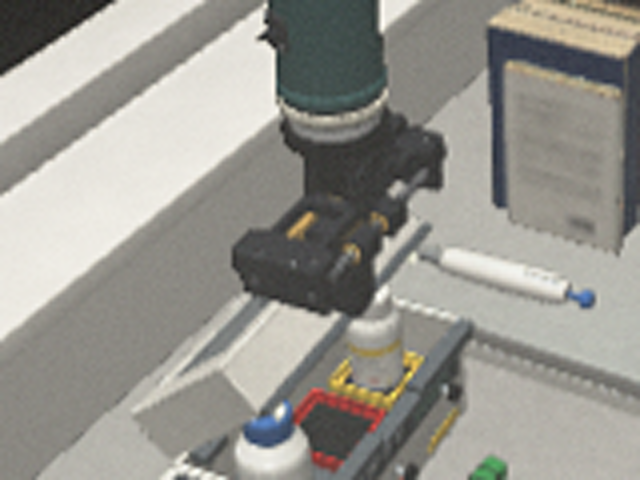

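Emit:
send_rows:
  rows:
    - [[-0.1,0,-0.3,0,255],[-0.1,-0.01,-0.3,0,255],[-0.1,-0.01,-0.3,0,255],[-0.1,0,-0.3,0,255],[-0.1,-0.01,-0.3,0,255],[0,0,0,0,255]]

```text
clock: 55.5
tcp_pos: [0.557, 0.1632, 0.2003]
tool_rot: [[-0.007, -0.067, 0.998], [-0.001, 0.998, 0.067], [-1.0, -0.0, -0.007]]
contact_force: [-12.3, -0.5, 9.0]
width: 0.003
```

```bash
python3 - <<'E'
import st
from h import *
shot("side","s36"); crop("s36",190,130,350,250,"s36c",4)
import cov; print(cov.ang("s36"))
E
```

```text
55.5 [0.557  0.1632 0.2003] [ 1.38e+01  7.70e+00  1.07e+02  1.00e-01  6.57e+01 -8.00e+01] F [-12.3  -0.5   9. ] w 0.003
yaw(-z) -176.18
(1215, np.int64(404), np.float64(0.5512152435501344))
```

View pics/s36c.png

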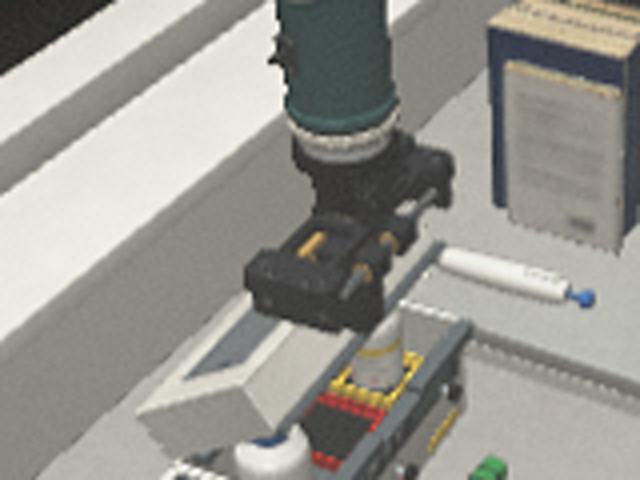

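Emit:
send_rows:
  rows:
    - [[0,0,1.5,0,255],[0,0,2.5,0,255],[1.5,0.1,0,0,255],[2.1,0.1,0,0,255],[0,0,-0.6,0,255],[0,0,0,0,255],[0,0,0,0,255]]

```text
clock: 56.42
tcp_pos: [0.5955, 0.1652, 0.2338]
tool_rot: [[-0.001, -0.067, 0.998], [-0.0, 0.998, 0.067], [-1.0, -0.0, -0.002]]
contact_force: [-0.6, 0.3, 0.0]
width: 0.003
```

```bash
python3 - <<'E'
import st
from h import *
shot("side","s37"); crop("s37",190,130,350,250,"s37c",4)
import cov; print(cov.ang("s37"))
E
```

```text
56.42 [0.5955 0.1652 0.2338] [ 13.2  10.  100.7   0.   69.4 -80.6] F [-0.6  0.3  0. ] w 0.003
yaw(-z) -176.18
(1767, np.int64(625), np.float64(0.5512651661082137))
```

View pics/s37c.png

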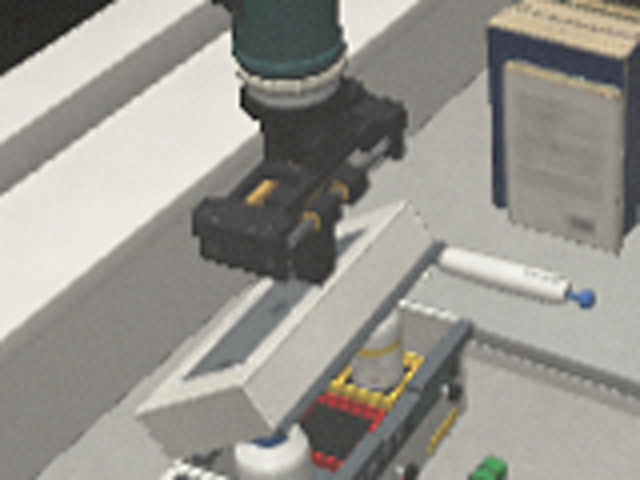

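Emit:
send_rows:
  rows:
    - [[0,0,-0.5,0,255],[-0.1,-0.01,-0.5,0,255],[-0.3,-0.02,-0.5,0,255],[-0.4,-0.03,-0.5,0,255],[-0.4,-0.02,-0.5,0,255],[-0.4,-0.02,-0.5,0,255],[-0.4,-0.02,-0.5,0,255],[0,0,0,0,255]]

```text
clock: 57.48
tcp_pos: [0.5754, 0.164, 0.1989]
tool_rot: [[-0.001, -0.067, 0.998], [-0.0, 0.998, 0.067], [-1.0, -0.0, -0.001]]
contact_force: [0.5, -0.2, -0.4]
width: 0.004
```

```bash
python3 - <<'E'
import st
from h import *
shot("side","s38"); crop("s38",190,150,350,270,"s38c",4)
import cov; print(cov.ang("s38"))
E
```

```text
57.48 [0.5754 0.164  0.1989] [ 13.5   9.4 105.1  -0.   65.5 -80.3] F [ 0.5 -0.2 -0.4] w 0.004
yaw(-z) -176.18
(1738, np.int64(739), np.float64(0.24438204317875328))
```

View pics/s38c.png

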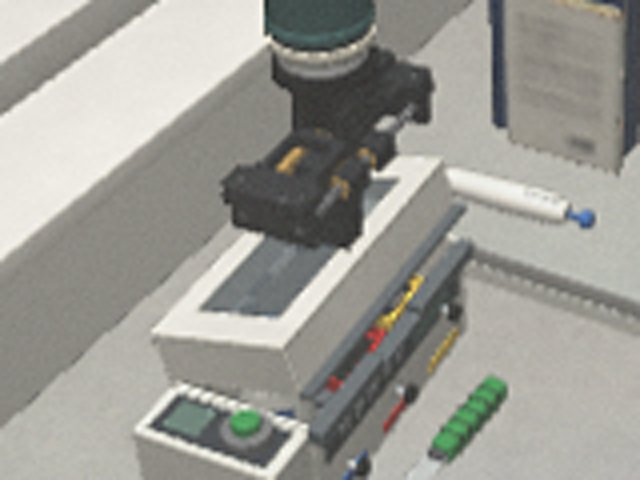

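Emit:
send_rows:
  rows:
    - [[-0.4,-0.03,-0.4,0,255],[-0.4,-0.03,-0.4,0,255],[-0.4,-0.03,-0.4,0,255],[-0.3,-0.02,-0.4,0,255],[-0.2,-0.01,-0.4,0,255],[0,0,-0.4,0,255],[0,0,-0.3,0,255],[0,0,-0.2,0,255],[0,0,0,0,255]]

```text
clock: 58.65
tcp_pos: [0.5593, 0.163, 0.1732]
tool_rot: [[0.001, -0.067, 0.998], [0.0, 0.998, 0.067], [-1.0, 0.0, 0.001]]
contact_force: [-6.4, -0.9, 14.7]
width: 0.002
```

```bash
python3 - <<'E'
import st
from h import *
shot("side","s39"); crop("s39",190,150,350,270,"s39c",4)
import cov; print(cov.ang("s39"))
E
```

```text
58.65 [0.5593 0.163  0.1732] [ 13.8   9.  108.5  -0.   62.4 -80. ] F [-6.4 -0.9 14.7] w 0.002
yaw(-z) -176.18
(1211, np.int64(723), np.float64(0.0072661357301273535))
```

View pics/s39c.png

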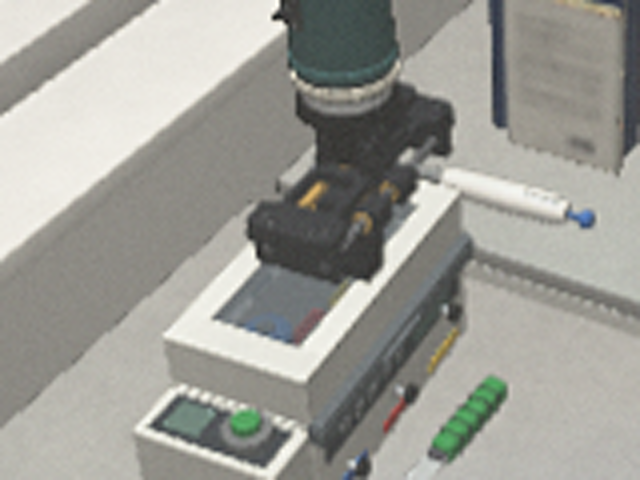

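Emit:
send_rows:
  rows:
    - [[0,0,0,0,255],[0,0,0,0,255],[0,0,2,0,255],[0,0,5,0,255],[-3,4,3,0,255],[0,5,0,0,255],[0,0,0,0,255],[0,0,0,0,255]]

```text
clock: 59.7
tcp_pos: [0.529, 0.2527, 0.2703]
tool_rot: [[-0.001, -0.067, 0.998], [-0.001, 0.998, 0.067], [-1.0, -0.001, -0.001]]
contact_force: [-0.2, -0.6, 0.2]
width: 0.01
```

```bash
python3 - <<'E'
import st
from h import *
shot("side","s40"); shot("wrist","w40")
import cov; print(cov.ang("s40"),cov.ang("w40"))
R=np.array([[.9978,-.0664],[.0664,.9978]]);o=np.array([.5989,.1653])
for tag in ("w40","w30","w25","s40"):
    im=load(tag)[0]; c=cloud(tag); hsv=cv2.cvtColor(im,cv2.COLOR_RGB2HSV); xy=(c[...,:2]-o)@R
    m=(hsv[...,0]>45)&(hsv[...,0]<80)&(hsv[...,1]>130)&(abs(xy[...,0])<.06)&(xy[...,1]>.12)&(xy[...,1]<.18)&(c[...,2]>.1)
    if m.sum()<10: print(tag,"none");continue
    zt=np.percentile(c[...,2][m],80); k=m&(abs(c[...,2]-zt)<.003)
    print(tag,m.sum(),zt,cv2.minEnclosingCircle((c[k][:,:2]*1000).astype(np.float32)),xy[k].mean(0))
E
```

```text
59.7 [0.529  0.2527 0.2703] [ 23.1   5.2 102.2  -0.   72.7 -70.7] F [-0.2 -0.6  0.2] w 0.01
yaw(-z) -176.13
(1071, np.int64(925), np.float64(0.00206942669524409)) (11358, np.int64(11334), np.float64(-0.01877837307432672))
w40 263 0.12791015379438694 ((564.36474609375, 310.76397705078125), 10.161320686340332) [-0.02453836  0.14767773]
w30 386 0.12757110813219125 ((564.7080078125, 309.8842468261719), 10.5383882522583) [-0.02503389  0.14600224]
w25 317 0.12784363620898356 ((564.41357421875, 310.8156433105469), 10.371058464050293) [-0.02510299  0.14726605]
s40 none
```

View pics/w40.png

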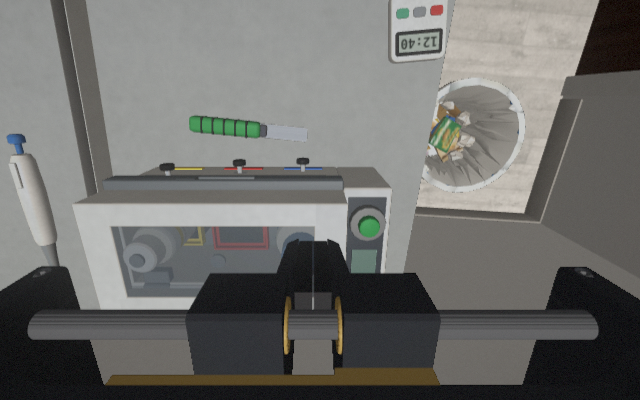

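Emit:
send_rows:
  rows:
    - [[1.7,2.9,0,0,255],[1.85,2.9,0,0,255],[0,0,-4,0,255],[0,0,-4,0,255],[0,0,-3,0,255],[0,0,0,0,255],[0,0,0,0,255]]

```text
clock: 60.68
tcp_pos: [0.5656, 0.3105, 0.1618]
tool_rot: [[0.001, -0.065, 0.998], [0.0, 0.998, 0.065], [-1.0, 0.0, 0.001]]
contact_force: [-0.1, 0.4, 0.1]
width: 0.009
```

```bash
python3 - <<'E'
import st
from h import *
shot("wrist","w41")
E
```

```text
60.67 [0.5656 0.3105 0.1618] [ 26.6  16.1 101.2  -0.   62.7 -67.2] F [-0.1  0.4  0.1] w 0.009
yaw(-z) -176.25
```

View pics/w41.png

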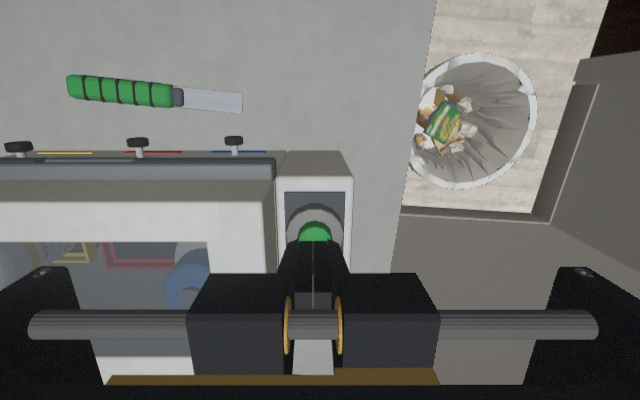

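Aligned over the key. Press.

Emit:
send_rows:
  rows:
    - [[0,0,-0.8,0,255],[0,0,-0.5,0,255],[0,0,-0.3,0,255],[0,0,-0.2,0,255],[0,0,-0.2,0,255],[0,0,0,0,255],[0,0,0,0,255]]

```text
clock: 61.6
tcp_pos: [0.5647, 0.311, 0.1414]
tool_rot: [[0.0, -0.067, 0.998], [-0.0, 0.998, 0.067], [-1.0, -0.0, 0.0]]
contact_force: [-2.0, -1.9, 5.5]
width: 0.0
```

Emit:
send_rows:
  rows:
    - [[0,0,-0.1,0,255],[0,0,0,0,255],[0,0,0,0,255],[0,0,1,0,255],[0,0,4,0,255],[0,0,5,0,255],[-4,-4,2,0,255],[-4,-4,0,0,255],[-2,-4,0,0,255],[0,-4,0,0,255],[0,0,0,0,255],[0,0,0,0,255]]

```text
clock: 63.1
tcp_pos: [0.4649, 0.1513, 0.2598]
tool_rot: [[0.0, -0.066, 0.998], [0.001, 0.998, 0.066], [-1.0, 0.001, 0.0]]
contact_force: [0.2, 0.5, -0.9]
width: 0.005
```

```bash
python3 - <<'E'
import st
from h import *
shot("side","s42"); shot("wrist","w42"); shot("top","t42"); crop("s42",200,130,440,310,"s42c",3)
import cov; print(cov.ang("s42"))
im=load("t42")[0]
for t in ("top0","t42"):
    print([P(t,u,v).round(3).tolist() for u,v in ((208,230),(435,230),(348,165))])
E
```

```text
63.1 [0.4649 0.1513 0.2598] [ 15.1  -5.5 113.9   0.   71.5 -78.7] F [ 0.2  0.5 -0.9] w 0.005
yaw(-z) -176.23
(1134, np.int64(1018), np.float64(-0.003120800332341336))
[[0.357, 0.362, 0.019], [0.368, -0.433, 0.012], [0.591, -0.127, 0.032]]
[[0.364, 0.176, 0.62], [0.368, -0.434, 0.011], [0.592, -0.127, 0.025]]
```

View pics/w42.png

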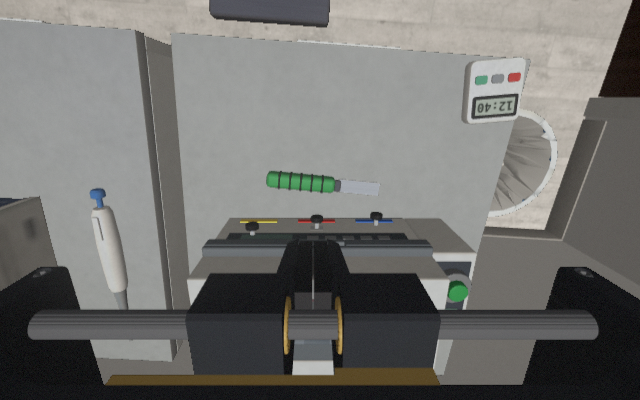

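View pics/s42c.png

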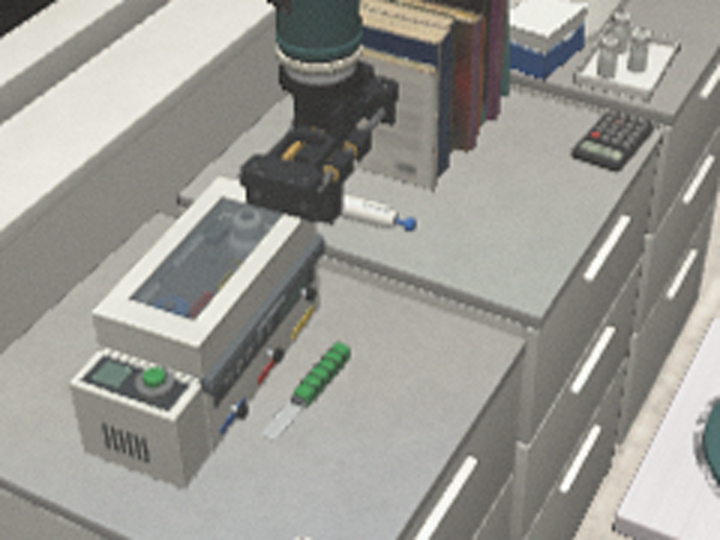

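View pics/t42.png

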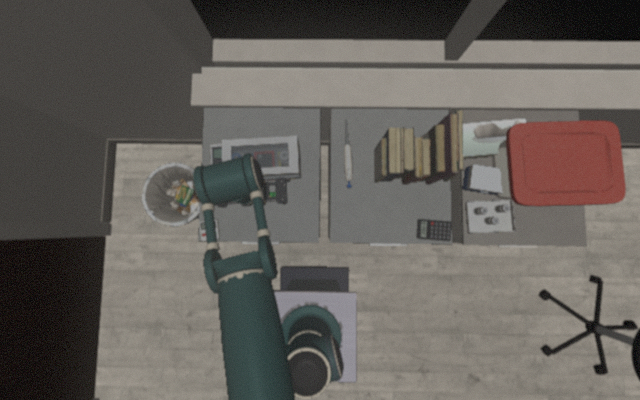

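```bash
python3 -c "
from cell import r
print(r.hand_in())"
```

```text
the job is handed in; nothing more can be done
None
```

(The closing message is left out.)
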